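Make up a spatula set of three and pin the keeper

TASK

Make up the set in the blue tray to exactly three wooden spatulas: one is already in it, so lay two more from the sloped rack flat on the tray's floor, without dropping them in from high up, and leave the other two where they lie on the rack. Then swing the keeper bar fully shut across the tray and lock it by pushing the loose red-headed pin fully home, down through the bar's hole and the lug under it. Leave the bowl, the oil bottle and the sanding block where they are.

Things in the scene. Friction and masses are not known exactly. Their poses are not given: they have to be found in the camera images.
- spatula1: One of four on the rack at the start, lying on the slope, handle end up, blade against the lip: flat wooden spatula 150 x 40 x 16 mm: blade 60 long x 40 wide, handle 90 long x 24 wide with round end, all 16 thick, 50 to 100 g. Origin at mid length, width and thickness (15 mm up the handle from the blade); +x to the handle end, z through the thickness
- spatula2: One of four on the rack at the start, lying on the slope, handle end up, blade against the lip: flat wooden spatula 150 x 40 x 16 mm: blade 60 long x 40 wide, handle 90 long x 24 wide with round end, all 16 thick, 50 to 100 g. Origin at mid length, width and thickness (15 mm up the handle from the blade); +x to the handle end, z through the thickness
- spatula3: One of four on the rack at the start, lying on the slope, handle end up, blade against the lip: flat wooden spatula 150 x 40 x 16 mm: blade 60 long x 40 wide, handle 90 long x 24 wide with round end, all 16 thick, 50 to 100 g. Origin at mid length, width and thickness (15 mm up the handle from the blade); +x to the handle end, z through the thickness
- spatula4: One of four on the rack at the start, lying on the slope, handle end up, blade against the lip: flat wooden spatula 150 x 40 x 16 mm: blade 60 long x 40 wide, handle 90 long x 24 wide with round end, all 16 thick, 50 to 100 g. Origin at mid length, width and thickness (15 mm up the handle from the blade); +x to the handle end, z through the thickness
- spatula5: The one already lying flat in the tray at the start, near the keeper's hinge side (tray y about +60 mm): flat wooden spatula 150 x 40 x 16 mm: blade 60 long x 40 wide, handle 90 long x 24 wide with round end, all 16 thick, 50 to 100 g. Origin at mid length, width and thickness (15 mm up the handle from the blade); +x to the handle end, z through the thickness
- rack: Fixed rack: board sloped 35 deg, rising to rack +x, 166 x 270 wide; 10 mm lip at its low edge. Origin on the bench under mid-slope, z up; board surface 75 mm above it. Spatulas lie side by side, 62 apart in y. 14 mm posts at y +-145. A 24 mm round light bar along y, axis x +5, z 250, blocks a gripper coming straight down on the handles: reach in square to the slope, from the robot's side
- tray: Blue open tray fixed to the bench, outer 206 (x) x 216 (y) x 40 high, walls and floor 8 thick (inside 190 x 200). Origin at the centre of its underside, z up. Outside its -y wall stands a grey lug with an upright through hole, outside its +y wall the keeper's hinge post (at x +10, y +123 mm)
- lug_hole (a point): Centre of the mouth of the lug's upright hole, on the lug's top: tray x +10, y -130, z 44.5 mm; hole 16 diameter, 44 deep, right through to the bench; upper rim chamfered 2 mm
- keeper (a joint): Flat steel bar, 24 wide, 12 thick, 45 to 57 mm above the bench, on an upright hinge at tray x +10, y +123. 0 = shut on its stop: across the tray along tray -y, its end hole over the lug's. Grows opening (rad, clockwise from above); at pi/2 it points to tray -x. Starts at 1.35 to 1.65, range 0 to 1.8; stays where left, about 1 N at the knob moves it
- keeper_knob (a point): Top centre of the black round knob on the keeper: 20 diameter, 40 tall, 110 mm from the hinge; top 97 mm above the bench
- keeper_hole (a point): Centre of the top mouth of the hole through the keeper's end: 16 diameter, 12 deep, rim chamfered 2 mm, 253 mm from the hinge, 57 mm above the bench
- pin: Loose retaining pin, 60 g, upright in the pin stand at the start: steel shank 12 diameter, 52 long, tapered foot; then collar 26 diameter x 6; then red round grip 20 diameter x 34 tall; 92 long in all. Origin at the foot's tip (at the start 2 mm above the bench), z up the pin. When home its collar rests on the keeper and its origin is 5 mm above the bench
- pin_stand: Dark wooden block 44 x 44 x 54 high, fixed, with an upright 16 hole right through; origin at the centre of its underside. The pin stands in it with its collar on the block's top
- bowl: Bystander: wooden bowl, 124 diameter, 50 high, origin under its centre
- oil: Bystander: amber bottle with a black cap, 60 diameter, 130 high, origin under its centre
- sander: Bystander: cork sanding block 75 x 40 x 30 high, origin under its centre
Things that resemble listed ones, but are neither listed nor needed, are in the scene too. Leave any purple or turquoise look-alike of the spatula4 alone. What is shaped like the spatula3 but pink or yellow is not meant.

How it is judged:
By the outcome, as a careful person would: the job done as asked, in the order asked, and still so for the second after the job is handed in, with the robot touching nothing.
It also fails if it takes over 72 s, if anything falls off the work surface, if the arm or the gripper's body presses on something with over 40 N, if the wrist force passes 120 N, or if a joint passes its speed limit or range.

ROBOT

A 6-joint arm with a two-finger parallel gripper is mounted at the origin on the work surface. World frame = base frame: x ahead of the robot, y to its left, z up, the work surface at z = 0. Lengths are in mm, angles in rad, forces in N, time in s.
With the tool pointing down it reaches from about 350 to 775 mm from the base axis. Payload 7.3 kg.
Tool frame: the origin (TCP) lies at the very end of the fingers, on their centre line; the grasp point (between the pads) lies 19 mm behind it; z points along the fingers, y is the line along which they close (so a half turn about z gives the same grasp; the last joint's range is limited). The gripper opens to 92 mm and grips with 3 to 60 N. Pads are 19 mm wide; open, the fingers measure 130 mm over their backs; the gripper's body (75 mm by 190 mm) begins 47 mm behind the grasp point.
Start: joints at [-1.439, 0.342, 1.524, -0, 1.275, -0.146], TCP at [143.998, -504.885, 226.741] pointing down, gripper open.
Joint ranges: [-2.53, 2.53], [-0.77, 2.02], [0.04, 2.7], [-1, 4.14], [0.28, 2.66], [-3.11, 3.11]. Speed limits (rad/s): [2.57, 2.57, 3.14, 3.14, 3.14, 3.14].

INTERFACE

Orientations are given as [roll, pitch, yaw] about the fixed x, y, z axes, in that order (R = Rz(yaw) Ry(pitch) Rx(roll)).
In Python, from plant import get_obs, optics, ticket, finder gives the robot as it stands.
- The arm moves only by the tool send_rows, never from a script. Its arguments are lists of equal length, an entry for each row: "offset": the shift along the tool's x, y, z scaled (see below), a list of three; "delta_rot": the turn, a rotation vector about the tool's x, y, z scaled (see below), a list of three. In form: {"offset": [[dx, dy, dz], ...], "delta_rot": [[rx, ry, rz], ...]}. A call has 1 to 8 rows; each row is the pose to reach, as a shift and turn from the pose commanded when the call began, along the tool's axes at that moment, turning the shorter way round; what a row does not reach only later rows make up. The controller multiplies each number of a shift by 120 mm and each number of a turn by 360 degrees. A row lasts 1/8 s, in which the tool goes at most 62.5 mm and 10.7 degrees, less where a joint would pass 70% of its speed; a pose out of reach is approached as far as the arm can. A call with a number of a shift or a turn outside -1 to 1 is refused whole. A call with a gripper value outside its range is refused whole. "grip" is the opening, from 0 (shut) to 1 (fully open), set as the call begins (left out, the last holds). The fingers move at their own pace and stop on an object; the grip force is fixed at half the most. Time passes only in rows, so rows that repeat a pose let the fingers close. It gives the time, the measured TCP pose, the force, the opening and the grip force at its end, in the units of the state.
- get_obs(): the state, without advancing time (a new reading comes with each control period).
- optics.capture(name): name is "scene" or "top" or "wrist"; returns the picture (384x512x3 uint8, red, green, blue); there is no depth.
- optics.get_calibration(name): a dict with "fx", "fy", "cx", "cy" (pixels), "world_from_camera" (4x4, takes a point from camera to world coordinates). Camera axes: x right, y down, z forward; pixel columns grow to the right and rows downward; lengths in mm; the calibration is good to about 2 mm. The wrist camera is an equidistant fisheye: a pixel r from the principal point sees the ray r / f radians off the axis. A picture is of the moment at which its call begins: read the wrist's pose just before it. get_calibration takes no time and is no camera call; for the wrist camera it gives the pose at the moment of the call.
- ticket.close_job(): hands the job in; it is judged then, once.
Trained networks look in the newest picture that a camera, given by its name, has taken for a name from the list of things; names that differ only in an ending like _2 or _b are one class to them, and where a whole thing is asked for, a point or a joint stands for the part that bears it (a point fixed in the world has none). Each returns a list of dicts, best first, with "confidence" (0 to 1); they miss things now and then, are a little off and sometimes report something else, mostly with a low value. They report only what shows in the picture. A call takes as long as a camera call. They do not tell look-alikes from the thing itself.
- finder.boxes_of(target, camera): "box" ([left, top, right, bottom] in pixels, round what is visible of it).
- finder.silhouettes(target, camera): "region" (384x512 bool, what is visible of it) and "box" ([left, top, right, bottom] in pixels, round what is visible of it).
- finder.pinpoint(target, camera): "uv" ([column, row] in pixels: a listed point, or the origin of a listed thing).
The state is a dict: "time": time; "joint_positions": joint angles; "dq": joint speeds; "tau": joint torques, N m; "tool_pos": TCP position; "tcp_rot": TCP orientation; "contact_force": force on the tool from outside, world axes, zero at the start; "moment": the same for the moment, N m; "grip_width": finger opening in mm; "finger_force": force on a finger pad.
Only numpy, scipy, OpenCV 4.12 (cv2) and the standard library are available. Lean on these libraries where they do the work, as an engineer would, in place of code of your own. Each camera call takes 0.05 s, during which the arm holds its last target. There are 200 camera calls.

## Working session

There is one attempt and no reset: what is moved stays moved. The work goes in short steps, Python scripts to look and compute and a tool call to move; the robot and the scene stay as the last step left them, time stands still between calls to the robot, and variables do not carry over. Pictures are saved under pics/ and viewed, at most 10 in all, crops included, and the job is handed in when it is done.

Besides the shell and the picture viewer there is one more tool, called as name(argument=value, ...) on one line, values as JSON. send_rows: Moves the arm, as the interface text tells. Its arguments: {"type":"object","properties":{"offset":{"type":"array"},"delta_rot":{"type":"array"},"grip":{"type":"number"}},"required":["offset","delta_rot"]}

```bash
mkdir -p pics; ls; python3 - <<'E'
from plant import get_obs, optics, ticket, finder
import cv2,numpy as np
print(get_obs())
for n in("scene","top"):
    im=optics.capture(n);cv2.imwrite(f"pics/{n}0.png",im[:,:,::-1]);np.save(f"{n}0.npy",im)
    c=optics.get_calibration(n);print(n,c)
    for t in["spatula1","rack","tray","lug_hole","keeper","keeper_knob","keeper_hole","pin","pin_stand","bowl","oil","sander"]:
        print(t,[(np.round(d["uv"],1).tolist(),round(d["confidence"],2)) for d in finder.pinpoint(t,n)[:8]])
E
python3 -c "
import cv2,numpy as np
a=cv2.imread('pics/scene0.png');b=cv2.imread('pics/top0.png')
"
```

```text
pics
{'time': 0.0, 'joint_positions': array([-1.43898527e+00,  3.42724140e-01,  1.52503197e+00,  1.23846209e-05,
        1.27541644e+00, -1.46004473e-01]), 'dq': array([-9.56429829e-04,  1.86211616e-03, -9.17765731e-04,  6.89463502e-05,
        2.24721484e-03, -4.38282233e-04]), 'tau': array([-1.46079372e-03, -4.31244493e+01, -2.44222391e+01,  7.15115061e-02,
        5.58469445e-02, -1.30600365e-04]), 'tool_pos': array([ 143.9512527 , -504.44288068,  226.03902211]), 'tcp_rot': array([-3.14003129e+00, -2.41569943e-04,  2.77811726e-01]), 'contact_force': array([ 0.17537473, -0.60634263, -0.33967372]), 'moment': array([-0.01536089, -0.03593103,  0.04489884]), 'finger_force': 0.0, 'grip_width': 91.79279509143102}
scene {'fx': 407.345738359571, 'fy': 407.345738359571, 'cx': 257.16955596276097, 'cy': 185.79796338234613, 'world_from_camera': array([[-8.09970514e-01,  4.49918346e-01, -3.76193099e-01,
         1.06698458e+03],
       [ 5.86449623e-01,  6.26782400e-01, -5.13050351e-01,
         6.72107045e+02],
       [ 4.96044810e-03, -6.36173957e-01, -7.71529708e-01,
         1.14469624e+03],
       [ 0.00000000e+00,  0.00000000e+00,  0.00000000e+00,
         1.00000000e+00]])}
spatula1 [([321.2, 266.8], 0.93), ([281.7, 155.0], 0.79), ([189.6, 216.9], 0.77), ([162.8, 179.4], 0.77), ([209.0, 135.4], 0.63), ([228.3, 153.8], 0.55), ([237.2, 163.3], 0.55), ([257.5, 117.6], 0.5)]
rack [([224.2, 165.0], 0.76), ([389.1, 223.3], 0.74)]
tray [([312.3, 252.3], 0.9)]
lug_hole [([281.7, 223.3], 0.72)]Traceback (most recent call last):
  File "<stdin>", line 8, in <module>
ValueError: it knows: bowl, keeper_hole, keeper_knob, lug_hole, oil, pin, pin_stand, rack, sander, spatula, tray
[ WARN:0@0.012] global loadsave.cpp:275 findDecoder imread_('pics/top0.png'): can't open/read file: check file path/integrity
```

View pics/scene0.png

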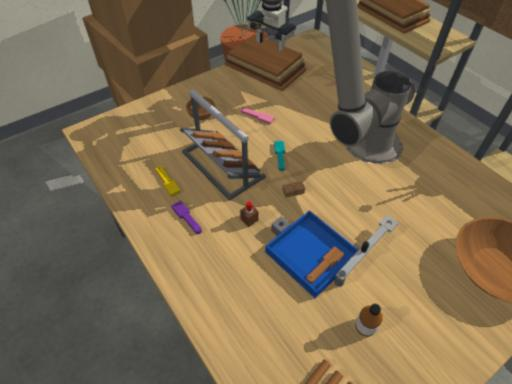

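The scene view shows the rack at (222,160) with four brown spatulas and the light bar above it. It also shows the tray at (312,252), the open keeper from (342,275) to (390,222) with its knob at (365,245), and the pin at (249,210). The coloured look-alikes are at (167,180), (187,217), (280,155) and (258,115).

```bash
cat > h.py <<'E'
from plant import get_obs, optics, ticket, finder
import cv2,numpy as np
from scipy.spatial.transform import Rotation as Rn
def ray(cal,uv,fish=False):
    x=(uv[0]-cal["cx"])/cal["fx"];y=(uv[1]-cal["cy"])/cal["fy"]
    if fish:
        r=np.hypot(x,y);d=np.array([x/r*np.sin(r),y/r*np.sin(r),np.cos(r)])
    else: d=np.array([x,y,1.])
    T=cal["world_from_camera"];d=T[:3,:3]@d
    return T[:3,3],d/np.linalg.norm(d)
def atz(cal,uv,z,fish=False):
    o,d=ray(cal,uv,fish);return o+d*(z-o[2])/d[2]
def tri(rays):
    A=sum(np.eye(3)-np.outer(d,d) for o,d in rays);b=sum((np.eye(3)-np.outer(d,d))@o for o,d in rays)
    p=np.linalg.solve(A,b);return p,[round(float(np.linalg.norm(np.cross(p-o,d))),1) for o,d in rays]
E
python3 - <<'E'
from h import *
for n in("top","scene"):
    im=optics.capture(n);cv2.imwrite(f"pics/{n}0.png",im[:,:,::-1])
    c=optics.get_calibration(n)
    if n=="top": print(n,c)
    for t in["spatula1","rack","tray","lug_hole","keeper_knob","keeper_hole","pin","pin_stand","bowl","oil","sander"]:
        print(t,[(np.round(d["uv"],1).tolist(),round(d["confidence"],2)) for d in finder.pinpoint(t,n)[:10] if d["confidence"]>.3])
E
```

```text
top {'fx': 416.0731205204809, 'fy': 416.0731205204809, 'cx': 255.77265299088117, 'cy': 191.58291587250312, 'world_from_camera': array([[ 2.35883727e-02, -9.95775954e-01,  8.87346477e-02,
         3.97730706e+02],
       [-9.99577882e-01, -2.49976816e-02, -1.48045289e-02,
        -1.98554364e+01],
       [ 1.69601543e-02, -8.83479764e-02, -9.95945274e-01,
         1.58448186e+03],
       [ 0.00000000e+00,  0.00000000e+00,  0.00000000e+00,
         1.00000000e+00]])}
spatula1 [([318.3, 190.6], 0.81), ([276.5, 130.7], 0.78), ([304.7, 191.6], 0.75), ([349.7, 262.1], 0.74), ([285.5, 245.2], 0.73), ([325.7, 134.4], 0.65), ([337.4, 187.0], 0.59), ([287.4, 188.7], 0.53)]
rack [([312.9, 188.3], 0.84)]
tray [([181.1, 192.3], 0.68)]
lug_hole [([217.1, 184.0], 0.66), ([158.7, 262.8], 0.43), ([240.9, 172.2], 0.41)]
keeper_knob [([145.8, 219.0], 0.73)]
keeper_hole [([155.5, 259.9], 0.83)]
pin [([238.9, 171.5], 0.37)]
pin_stand [([238.5, 171.3], 0.66)]
bowl [([388.9, 210.6], 0.75)]
oil [([111.0, 179.7], 0.58)]
sander [([245.2, 220.9], 0.71)]
spatula1 [([324.5, 269.5], 0.92), ([165.9, 179.1], 0.78), ([216.9, 142.4], 0.76), ([235.2, 163.9], 0.76), ([281.2, 155.4], 0.68), ([207.4, 134.1], 0.63), ([228.7, 156.0], 0.63), ([185.7, 218.1], 0.63), ([253.8, 116.4], 0.48)]
rack [([224.1, 165.0], 0.63), ([291.1, 189.9], 0.36)]
tray [([311.6, 257.7], 0.98), ([365.9, 244.5], 0.42), ([202.4, 115.0], 0.38)]
lug_hole [([278.4, 224.2], 0.67)]
keeper_knob [([365.2, 244.0], 0.95)]
keeper_hole [([387.7, 221.3], 0.6)]
pin [([247.5, 217.2], 0.45)]
pin_stand [([248.5, 219.8], 0.48)]
bowl [([203.4, 113.8], 0.6)]
oil [([366.2, 323.3], 0.94)]
sander [([290.7, 190.0], 0.79), ([312.1, 253.0], 0.5)]
```

View pics/top0.png

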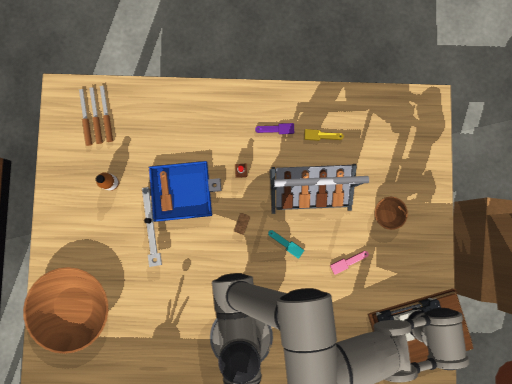

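The top view shows the tray at (181,192) with its lug at (215,185). The keeper points down the picture, from (148,190) to (155,260), with its knob at (147,219). The pin is at (241,171), and the rack at (313,188) holds four brown spatulas at u≈288, 305, 320 and 338. The bar runs over their upper ends, and the lip faces the robot. The real bowl is the small one at (390,212).

```bash
cat > m.py <<'E'
from h import *
T=optics.get_calibration("top");S=optics.get_calibration("scene")
def two(a,b): p,e=tri([ray(T,a),ray(S,b)]);return np.round(p,1),e
for n,a,b in[("tray",(181.1,192.3),(311.8,254)),("knob",(145.8,219),(365.2,244)),("khole",(155.5,259.9),(387.7,221.3)),("lug",(217.1,184),(280,223.8)),
 ("stand",(238.5,171.3),(248.5,219.8)),("rack",(312.9,188.3),(224.1,165)),("s1",(287.4,188.7),(235.2,163.9)),("s2",(304.7,191.6),(228.5,155)),("s3",(318.3,190.6),(216.9,142.4)),("s4",(337.4,187),(207.4,134.5)),("sander",(245.2,220.9),(290.7,190)),("oil",(111,179.7),(366.2,323.3)),("bowl",(388.9,210.6),(203.4,113.8))]:print(n,*two(a,b))
im=cv2.imread("pics/top0.png");b,g,r=[im[:,:,i].astype(int) for i in range(3)]
m=((b>r+50)&(b>g+40)).astype(np.uint8);c=max(cv2.findContours(m,0,2)[0],key=cv2.contourArea)
q=cv2.boxPoints(cv2.minAreaRect(c));print("traybox",q)
w=np.array([atz(T,p,40) for p in q]);print(np.round(w,1),w.mean(0))
E
python3 m.py
```

```text
tray [530.  241.2  -4.5] [0.9, 0.9]
knob [423.5 346.1  94.3] [1.2, 1.2]
khole [276.8 314.7  52.3] [0.9, 0.9]
lug [559.3 104.5  30.1] [2.5, 2.5]
stand [618.7  21.2   4. ] [5.2, 5.2]
rack [ 552.  -258.4   -8.9] [7.7, 7.7]
s1 [ 548.7 -160.    79.4] [4.5, 4.5]
s2 [ 539.1 -223.4   65.7] [2.0, 2.0]
s3 [ 547.  -273.4   93.1] [9.1, 9.1]
s4 [ 556.5 -338.7   89.2] [1.8, 1.8]
sander [424.2  -4.    0.6] [2.7, 2.7]
oil [566.1 504.9  21.1] [3.3, 3.3]
bowl [ 471.  -546.2    6.2] [9.5, 9.5]
traybox [[148.09839 166.08199]
 [206.34427 160.78691]
 [211.34427 215.78691]
 [153.09839 221.08199]]
[[620.7 361.1  40. ]
 [646.4 145.   40. ]
 [441.3 119.5  40. ]
 [416.6 333.3  40. ]] [531.27247854 239.69814548  40.        ]
```

```bash
cat >> h.py <<'E'
import json,math,os
def rpy(r,p,y): return Rn.from_euler("xyz",[r,p,y])
def down(yaw,pitch=0.): return rpy(np.pi,pitch,yaw)
def load():
    if os.path.exists("cmd.json"):
        d=json.load(open("cmd.json"));return np.array(d["p"]),Rn.from_quat(d["q"])
    return np.array([143.998,-504.885,226.741]),down(.278)
def plan(way,save=True):
    """way: list of (pos,Rot,speedfrac); prints calls and stores the commanded pose after them"""
    p,R=load()
    for w in way:
        pt,Rt=np.array(w[0],float),w[1];f=w[2] if len(w)>2 else 1
        off=R.inv().apply(pt-p);rv=(R.inv()*Rt).as_rotvec()
        k=max(1,math.ceil(np.abs(off).max()/119.5), math.ceil(np.linalg.norm(off)/(62.5*f*7.5)))
        p0,R0=p,R
        for i in range(1,k+1):
            pi=p0+(pt-p0)*i/k;Ri=R0*Rn.from_rotvec(rv*i/k)
            o=np.round(R.inv().apply(pi-p)/120,3);q=np.round((R.inv()*Ri).as_rotvec()/(2*np.pi),4)
            n=math.ceil(max(np.linalg.norm(o)*120/62.5/f,np.linalg.norm(q)*360/10.7)-.02)
            n=max(1,n)
            print("call rows",n,"(row fractions)" if f<1 else "",o.tolist(),q.tolist())
            p=p+R.apply(o*120);R=R*Rn.from_rotvec(q*2*np.pi)
    if save: json.dump({"p":p.tolist(),"q":R.as_quat().tolist()},open("cmd.json","w"))
E
python3 - <<'E'
from h import *
plan([((437,-248,250),down(0,-math.radians(35)))])
c=optics.get_calibration("wrist");print(c)
E
```

```text
call rows 3  [0.978, -0.463, -0.065] [-0.0045, 0.0322, 0.0143]
call rows 3  [0.928, -0.549, 0.115] [-0.0045, 0.0322, 0.0143]
call rows 3  [0.835, -0.635, 0.277] [-0.0045, 0.0322, 0.0143]
{'fx': 297.3186396354542, 'fy': 297.3186396354542, 'cx': 257.23258923402153, 'cy': 198.16022211084555, 'world_from_camera': array([[ 2.74669935e-01, -9.17319372e-01, -2.88238784e-01,
         2.22965683e+02],
       [-9.61538473e-01, -2.61901737e-01, -8.27722517e-02,
        -4.82728374e+02],
       [ 4.38351914e-04,  2.99887729e-01, -9.53974401e-01,
         3.84685099e+02],
       [ 0.00000000e+00,  0.00000000e+00,  0.00000000e+00,
         1.00000000e+00]])}
```

```bash
rm cmd.json; python3 - <<'E'
from h import *
plan([((437,-248,250),down(np.pi,math.radians(35)))])
E
```

```text
call rows 6  [0.978, -0.463, -0.065] [-0.0458, -0.0064, -0.1454]
call rows 6  [0.948, 0.517, -0.098] [-0.0459, -0.0065, -0.1454]
call rows 6  [0.166, 1.065, 0.125] [-0.0459, -0.0064, -0.1454]
```

```bash
rm cmd.json; sed -i 's/np.abs(off).max()\/119.5/np.linalg.norm(off)\/119.5/' h.py; python3 - <<'E'
from h import *
plan([((437,-248,250),down(np.pi,math.radians(35)))])
E
```

```text
call rows 4  [0.734, -0.347, -0.048] [-0.0344, -0.0048, -0.1091]
call rows 4  [0.78, 0.211, -0.088] [-0.0344, -0.0048, -0.109]
call rows 4  [0.465, 0.668, -0.008] [-0.0344, -0.0048, -0.1091]
call rows 4  [-0.058, 0.797, 0.151] [-0.0343, -0.0048, -0.109]
```

send_rows(offset=[[0.734,-0.347,-0.048],[0.734,-0.347,-0.048],[0.734,-0.347,-0.048],[0.734,-0.347,-0.048]], delta_rot=[[-0.0344,-0.0048,-0.1091],[-0.0344,-0.0048,-0.1091],[-0.0344,-0.0048,-0.1091],[-0.0344,-0.0048,-0.1091]], grip=0.46)

```text
time: 1.95
tool_pos: [217.9, -440.1, 232.8]
tcp_rot: [2.95, 0.101, 0.963]
contact_force: [-0.5, -0.3, 0.0]
grip_width: 56.4
finger_force: 0.0
```

send_rows(offset=[[0.78,0.211,-0.088],[0.78,0.211,-0.088],[0.78,0.211,-0.088],[0.78,0.211,-0.088]], delta_rot=[[-0.0344,-0.0048,-0.109],[-0.0344,-0.0048,-0.109],[-0.0344,-0.0048,-0.109],[-0.0344,-0.0048,-0.109]])

```text
time: 2.45
tool_pos: [291.0, -375.9, 238.6]
tcp_rot: [2.863, 0.297, 1.633]
contact_force: [0.3, 0.1, -0.5]
grip_width: 41.9
finger_force: 0.0
```

send_rows(offset=[[0.465,0.668,-0.008],[0.465,0.668,-0.008],[0.465,0.668,-0.008],[0.465,0.668,-0.008]], delta_rot=[[-0.0344,-0.0048,-0.1091],[-0.0344,-0.0048,-0.1091],[-0.0344,-0.0048,-0.1091],[-0.0344,-0.0048,-0.1091]])

```text
time: 2.95
tool_pos: [364.2, -311.5, 244.3]
tcp_rot: [2.924, 0.498, 2.33]
contact_force: [0.3, 0.4, -0.4]
grip_width: 41.9
finger_force: 0.0
```

send_rows(offset=[[-0.058,0.797,0.151],[-0.058,0.797,0.151],[-0.058,0.797,0.151],[-0.058,0.797,0.151],[-0.058,0.797,0.151]], delta_rot=[[-0.0343,-0.0048,-0.109],[-0.0343,-0.0048,-0.109],[-0.0343,-0.0048,-0.109],[-0.0343,-0.0048,-0.109],[-0.0343,-0.0048,-0.109]])

```text
time: 3.58
tool_pos: [437.9, -249.8, 250.0]
tcp_rot: [3.134, 0.609, 3.119]
contact_force: [0.6, -0.2, -0.1]
grip_width: 42.3
finger_force: 0.0
```

```bash
python3 - <<'E'
from h import *
c=optics.get_calibration("wrist");o=get_obs();im=optics.capture("wrist");print(o["tool_pos"],o["tcp_rot"],c["world_from_camera"].round(3).tolist())
cv2.imwrite("pics/w1.png",cv2.resize(im[:,:,::-1],(768,576)))
cv2.imwrite("w1raw.png",im[:,:,::-1])
import pickle;pickle.dump(c,open("w1.pkl","wb"))
for t in["spatula","rack","pin","pin_stand"]:
    print(t,[(np.round(d["uv"],1).tolist(),round(d["confidence"],2)) for d in finder.pinpoint(t,"wrist")[:10] if d["confidence"]>.3])
E
```

```text
[ 437.90627452 -249.81632635  249.99204754] [3.13393864 0.60920333 3.11868605] [[0.018, 0.612, 0.791, 281.674], [1.0, -0.016, -0.011, -247.572], [0.006, 0.791, -0.612, 333.006], [0.0, 0.0, 0.0, 1.0]]
spatula [([233.3, 170.4], 0.97), ([286.7, 166.7], 0.83), ([185.2, 175.9], 0.74), ([331.7, 225.8], 0.64), ([260.4, 127.9], 0.64), ([336.0, 166.2], 0.56)]
rack []
pin []
pin_stand [([413.4, 162.4], 0.89)]
```

View pics/w1.png

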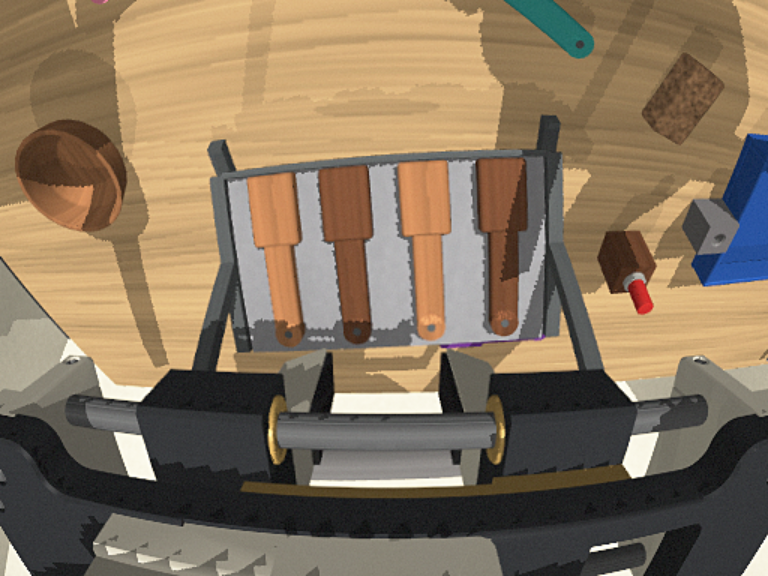

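The wrist view (at 1.5x) shows four wooden spatulas on the rack, at u≈274 (light), 346 (dark), 425 (light) and 502 (dark). All four are listed and wooden, and none is one of the coloured look-alikes. I'll take the middle two, at (346,250) and (427,245), because there the gripper body clears the posts at each side.

```bash
cat > sp.py <<'E'
from h import *
import pickle
def axes(imfile,cal,which):
    pass
E
python3 - <<'E'
from h import *
import pickle
c=pickle.load(open("w1.pkl","rb"));T=optics.get_calibration("top");S=optics.get_calibration("scene")
for n,w,t,s in[("A",(233.3,170.4),(318.3,190.6),(216.9,142.4)),("B",(286.7,166.7),(304.7,191.6),(228.5,155)),("L",(185.2,175.9),(337.4,187),(207.4,134.5)),("R",(336,166.2),(287.4,188.7),(235.2,163.9))]:
    print(n,*[(q[0].round(1),q[1]) for q in (tri([ray(c,w,1),ray(T,t)]),tri([ray(c,w,1),ray(T,t),ray(S,s)]))])
# features in 768 img /1.5 : blade lip-edge centre, hole centre; on plane
th=math.radians(35)
m=[]
for d in finder.silhouettes("spatula","wrist"):
    if d["confidence"]<.5: continue
    r=d["region"].astype(np.uint8);ct=max(cv2.findContours(r,0,2)[0],key=cv2.contourArea)
    print(d["box"],round(d["confidence"],2),r.sum())
    for x0 in (545,550,555):
        nrm=np.array([-math.sin(th),0,math.cos(th)]);p0=np.array([x0,-250,75+16/math.cos(th)])
        P=[]
        v,u=np.nonzero(r)
        for q in zip(u[::3],v[::3]):
            o,dd=ray(c,q,1);P.append(o+dd*(nrm@(p0-o))/(nrm@dd))
        P=np.array(P);e=np.array([math.cos(th),0,math.sin(th)])
        X=np.c_[(P-p0)@e,P[:,1]].astype(np.float32)
        (cx,cy),(w,h),a=cv2.minAreaRect(X)
        print(x0,"ctr",round(cx,1),round(cy,1),"size",round(w,1),round(h,1),round(a,2))
E
```

```text
A (array([ 540.5, -273.9,   89.2]), [5.6, 5.6]) (array([ 545.6, -277.4,   87.1]), [2.8, 10.1, 8.8])
B (array([ 534.7, -217.3,   91.7]), [1.3, 1.3]) (array([ 542.1, -217. ,   79.1]), [4.2, 6.7, 4.5])
L (array([ 555.3, -340.7,   83.7]), [2.0, 2.0]) (array([ 555.5, -341.3,   85.1]), [1.6, 2.9, 2.2])
R (array([ 544. , -154.9,   82.9]), [2.0, 2.0]) (array([ 547.9, -156.8,   81. ]), [5.2, 2.8, 6.9])
[209.5, 109.8, 251.1, 229.7] 0.97 2991
545 ctr -3.9 -278.9 size 146.8 40.7 2.66
550 ctr -7.4 -279.2 size 148.1 41.0 2.66
555 ctr -10.9 -279.5 size 149.3 41.3 2.66
[267.4, 106.3, 298.3, 226.8] 0.92 2797
545 ctr -7.2 -218.3 size 145.0 37.4 3.35
550 ctr -10.7 -218.1 size 146.2 37.7 3.35
555 ctr -14.2 -217.8 size 147.4 38.0 3.35
[316.2, 105.0, 353.9, 224.5] 0.86 3099
545 ctr -9.8 -155.9 size 150.4 42.7 3.11
550 ctr -13.4 -155.2 size 151.6 43.0 3.11
555 ctr -16.9 -154.4 size 152.9 43.4 3.11
[165.2, 116.0, 203.6, 230.2] 0.81 2895
545 ctr -2.3 -336.7 size 146.2 41.1 3.25
550 ctr -5.8 -337.4 size 147.4 41.4 3.25
555 ctr -9.3 -338.2 size 148.7 41.8 3.25
[293.5, 226.7, 363.6, 228.7] 0.71 102
545 ctr 70.4 -160.8 size 4.0 89.5 2.89
550 ctr 67.5 -160.0 size 4.0 90.3 2.89
555 ctr 64.7 -159.3 size 4.1 91.0 2.89
```

```bash
cat >> h.py <<'E'
PSI=.05;TH=math.radians(35)
RG=down(np.pi+PSI,TH);NRM=Rn.from_euler("z",PSI).apply([-math.sin(TH),0,math.cos(TH)]);E1=Rn.from_euler("z",PSI).apply([math.cos(TH),0,math.sin(TH)])
E
python3 - <<'E'
from h import *
B=np.array([545.8,-218,81.8])
plan([(B+5*E1+90*NRM,RG)])
E
```

```text
call rows 2  [0.02, 0.231, 0.918] [-0.0046, 0.0, -0.0066]
```

send_rows(offset=[[0.02,0.231,0.918],[0.02,0.231,0.918],[0.02,0.231,0.918]], delta_rot=[[-0.0046,0,-0.0066],[-0.0046,0,-0.0066],[-0.0046,0,-0.0066]])

```text
time: 4.25
tool_pos: [500.5, -219.1, 157.1]
tcp_rot: [3.128, 0.602, -3.114]
contact_force: [0.1, 0.1, 0.4]
grip_width: 42.1
finger_force: 0.0
```

```bash
python3 - <<'E'
from h import *
import pickle
c=optics.get_calibration("wrist");o=get_obs();im=optics.capture("wrist");print(o["tool_pos"],o["tcp_rot"],load()[0],load()[1].as_euler("xyz"))
cv2.imwrite("w2raw.png",im[:,:,::-1]);cv2.imwrite("pics/w2.png",cv2.resize(im[:,:,::-1],(768,576)));pickle.dump(c,open("w2.pkl","wb"))
print([(np.round(d["uv"],1).tolist(),round(d["confidence"],2)) for d in finder.pinpoint("spatula","wrist") if d["confidence"]>.3])
E
```

```text
[ 500.45399982 -219.08108604  157.06679605] [ 3.12792394  0.60229756 -3.11428932] [ 498.28930388 -220.31883532  158.35591174] [-3.1413065   0.61089175 -3.09127682]
[([183.3, 198.6], 0.86), ([327.4, 195.6], 0.64), ([124.2, 203.4], 0.6), ([259.0, 198.6], 0.56)]
```

View pics/w2.png

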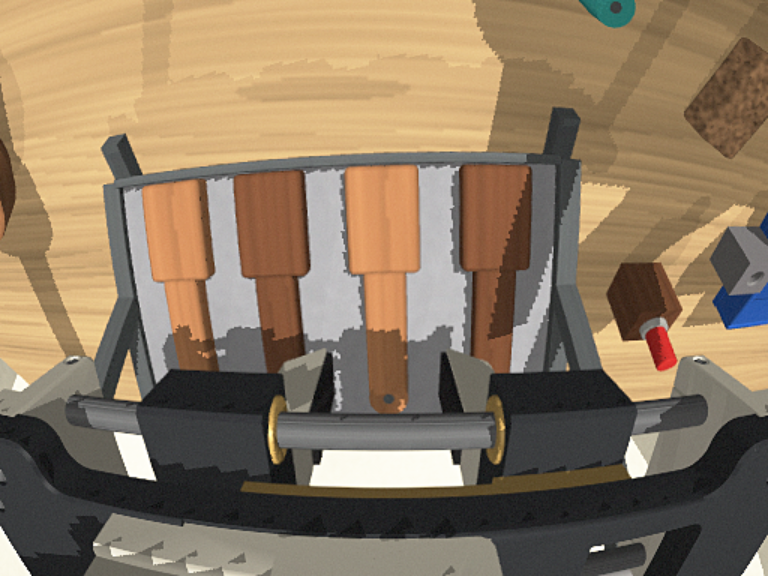

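This closer view shows spatula B (light) between the fingers at u≈345–418, with its handle hole at (388,399). Spatula A (dark) is at u≈237–308.

```bash
python3 - <<'E'
from h import *
import pickle
c1=pickle.load(open("w1.pkl","rb"));c2=pickle.load(open("w2.pkl","rb"));k=1/1.5
D={"B":([(399,163),(447,160),(401,233),(451,233),(431,328)],[(345,168),(416,166),(348,272),(420,271),(388,399)]),
"A":([(320,169),(369,166),(322,240),(373,240)],[(238,176),(303,171),(239,276),(310,272)])}
for n,(a,b) in D.items():
    P=[]
    for x,y in zip(a,b):
        p,e=tri([ray(c1,(x[0]*k,x[1]*k),1),ray(c2,(y[0]*k,y[1]*k),1)]);P.append(p);print(n,p.round(1),e)
    P=np.array(P);sh=(P[2]+P[3])/2;lp=(P[0]+P[1])/2
    print("shoulder->origin", (sh+15*E1-8*NRM).round(1),"lip->", (lp+75*E1-8*NRM).round(1), "len",np.linalg.norm(sh-lp),"dir",(sh-lp)/np.linalg.norm(sh-lp),E1)
    if n=="B": print("axis lip->hole",(P[4]-lp)/np.linalg.norm(P[4]-lp))
o=get_obs();print(o["tool_pos"],o["tcp_rot"])
E
```

```text
B [ 476.9 -239.6   54.8] [0.0, 0.0]
B [ 467.9 -205.    64.3] [0.2, 0.2]
B [ 523.8 -238.3   83.4] [0.6, 0.6]
B [ 529.8 -198.3   77. ] [0.0, 0.0]
B [ 594.7 -214.1  124.4] [0.2, 0.2]
shoulder->origin [ 543.7 -217.5   82.3] lip-> [ 538.4 -219.    96. ] len 58.319340417146606 dir [0.93271087 0.06849263 0.354061  ] [0.81812832 0.04094054 0.57357644]
axis lip->hole [0.88178452 0.0595284  0.46788079]
A [ 493.2 -303.    37.4] [0.3, 0.3]
A [ 484.2 -262.7   47.6] [0.1, 0.1]
A [ 536.3 -302.6   76.4] [0.3, 0.3]
A [ 550.6 -262.5   61.9] [1.1, 1.1]
shoulder->origin [ 560.3 -281.7   71.2] lip-> [ 554.6 -279.6   79. ] len 60.88759082335927 dir [0.89920852 0.00488512 0.43749306] [0.81812832 0.04094054 0.57357644]
[ 500.70326493 -221.34090763  160.34010899] [ 3.13443688  0.60643423 -3.11127027]
```

```bash
python3 - <<'E'
from h import *
import pickle
from scipy.optimize import least_squares
c1=pickle.load(open("w1.pkl","rb"));c2=pickle.load(open("w2.pkl","rb"));k=1/1.5
O={"B":[[(399,163),(447,160),(401,233),(451,233),(431,328)],[(345,168),(416,166),(348,272),(420,271),(388,399)]],
"A":[[(320,169),(369,166),(322,240),(373,240)],[(238,176),(303,171),(239,276),(310,272)]]}
M=np.array([(-75,-20),(-75,20),(-15,-20),(-15,20)],float)
def proj(c,P,dt,dr):
    T=c["world_from_camera"];q=(P-T[:3,3]-dt)@T[:3,:3];q=Rn.from_rotvec(dr).apply(q)
    r=np.hypot(q[:,0],q[:,1]);t=np.arctan2(r,q[:,2]);return np.c_[c["cx"]+c["fx"]*t*q[:,0]/r,c["cy"]+c["fy"]*t*q[:,1]/r]
def f(x,full=False):
    xo,z0,psi,xa,ya,pa,xb,yb,pb=x[:9];R=[]
    out={}
    for n,s,y,pp in(("A",xa,ya,pa),("B",xb,yb,pb)):
        Z=Rn.from_euler("z",psi);e=Z.apply([math.cos(TH),0,math.sin(TH)]);g=Z.apply([0,1,0]);nn=np.cross(e,g)
        org=np.array([xo,-250,z0])+nn*8+e*s+g*y;out[n]=org
        m=np.vstack([M,[x[19],0]]) if n=="B" else M
        cs,sn=math.cos(pp),math.sin(pp)
        P=org+nn*8+np.outer(m[:,0]*cs-m[:,1]*sn,e)+np.outer(m[:,0]*sn+m[:,1]*cs,g)
        for i,(c,d) in enumerate(((c1,x[9:12]),(c2,x[12:15]))):
            R.append((proj(c,P,d,np.r_[x[15+2*i],x[16+2*i],0])-np.array(O[n][i])*k).ravel()/1.)
    R.append(x[9:15]/1.5);R.append(x[15:19]/.006);R.append([(z0-75)/2,(x[3]-x[6])/3,pa/.02,pb/.02])
    return out if full else np.concatenate(R)
x0=np.zeros(20);x0[:9]=[550,75,.05,0,-30,0,0,32,0];x0[19]=65
s=least_squares(f,x0);print(s.x.round(3),s.cost);print({a:b.round(1) for a,b in f(s.x,1).items()})
E
```

```text
[ 5.74128e+02  7.50000e+01  4.60000e-02 -1.52660e+01 -3.11170e+01
 -1.20000e-02 -1.63640e+01  3.40710e+01  1.20000e-02 -1.15000e-01
 -2.04000e-01  1.19000e-01  1.15000e-01  2.04000e-01 -1.19000e-01
  0.00000e+00  1.00000e-03 -2.00000e-03 -1.00000e-03  6.85390e+01] 13.903111968255464
{'A': array([ 558.5, -281.9,   72.8]), 'B': array([ 554.6, -216.8,   72.2])}
```

```bash
python3 - <<'E'
from h import *
B=np.array([547.5,-217.6,80])
plan([(B+5*E1+25*NRM,RG),(B+5*E1-4*NRM,RG)])
E
```

```text
call rows 2  [-0.004, 0.002, 0.562] [-0.0, 0.0, 0.0]
call rows 1  [0.0, 0.0, 0.242] [-0.0, 0.0, 0.0]
```

send_rows(offset=[[-0.004,0.002,0.3],[-0.004,0.002,0.562],[-0.004,0.002,0.562]], delta_rot=[[0,0,0],[0,0,0],[0,0,0]])

```text
time: 4.72
tool_pos: [546.2, -219.3, 115.7]
tcp_rot: [3.132, 0.587, -3.118]
contact_force: [-0.6, -0.0, 0.7]
grip_width: 42.2
finger_force: 0.0
```

send_rows(offset=[[0,0,0.06],[0,0,0.12],[0,0,0.18],[0,0,0.242],[0,0,0.242]], delta_rot=[[0,0,0],[0,0,0],[0,0,0],[0,0,0],[0,0,0]])

```text
time: 5.35
tool_pos: [564.8, -217.7, 94.6]
tcp_rot: [3.13, 0.576, -3.122]
contact_force: [-0.7, 0.8, 0.7]
grip_width: 42.2
finger_force: 0.0
```

```bash
python3 - <<'E'
from h import *
im=optics.capture("wrist");o=get_obs();print(o["tool_pos"],load()[0],o["contact_force"])
cv2.imwrite("pics/w3.png",cv2.resize(im[:,:,::-1],(768,576)))
E
```

```text
[ 564.6598607  -217.76773721   94.78061013] [ 553.94205859 -217.30359395   79.60086356] [-0.54037362  0.5751864  -0.95067461]
```

View pics/w3.png

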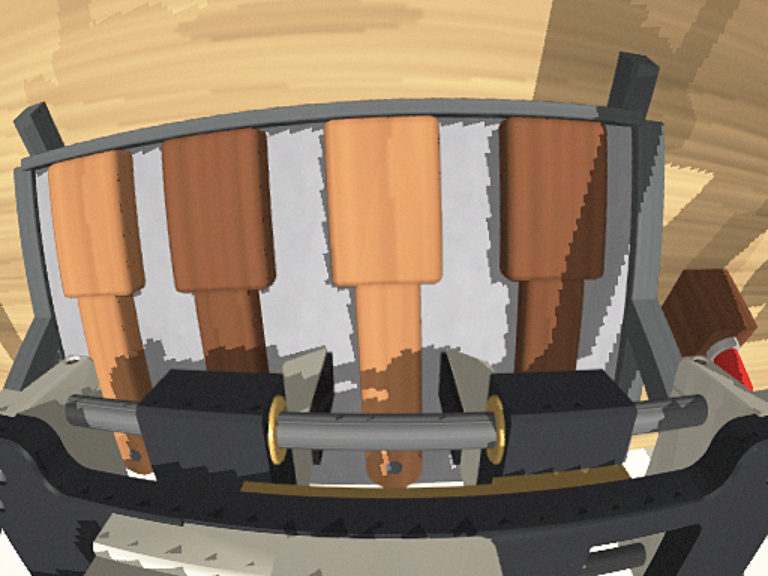

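Spatula B now lies between the fingers, but the tool slid about 17 mm up-slope of the commanded path, so I'm checking the joints.

```bash
python3 - <<'E'
from h import *
o=get_obs();print(o["joint_positions"].round(3),o["dq"].round(3),o["tool_pos"],o["tcp_rot"],o["time"],load()[1].as_euler("xyz"))
E
```

```text
[-0.692  0.464  1.948  0.959  0.462 -3.104] [-0.003 -0.007  0.004 -0.002  0.002 -0.001] [ 564.6598607  -217.76773721   94.78061013] [ 3.12990006  0.57658924 -3.12218929] 5.4 [-3.1413065   0.61089175 -3.09127682]
```

Joint 6 is at its limit of -3.11, so the full 35° tilt is out of reach here. Tilting about the closing axis doesn't affect the grip, so I'll back off, reduce the tilt, and see which pose the controller holds.

send_rows(offset=[[0,0,-0.2],[0,0,-0.2],[0,0,-0.2]], delta_rot=[[0,0.025,0],[0,0.025,0],[0,0.025,0]])

```text
time: 5.78
tool_pos: [552.8, -218.9, 116.7]
tcp_rot: [3.134, 0.423, -3.118]
contact_force: [0.1, -0.3, -0.6]
grip_width: 42.2
finger_force: 0.0
```

```bash
python3 - <<'E'
from h import *
o=get_obs();print(o["joint_positions"].round(3),o["tool_pos"],o["tcp_rot"],o["time"])
p,R=load();print(p+R.apply([0,0,-24]),(R*Rn.from_rotvec([0,.025*2*np.pi,0])).as_euler("xyz"))
E
```

```text
[-0.649  0.425  1.835  0.481  0.602 -2.606] [ 552.77170646 -218.85788883  116.71234808] [ 3.133878    0.42315426 -3.11773247] 5.775
[ 540.19278048 -217.98910838   99.2601469 ] [-3.14133186  0.45381212 -3.09132662]
```

```bash
cat >> h.py <<'E'
def setcmd(p,r): json.dump({"p":list(map(float,p)),"q":rpy(*r).as_quat().tolist()},open("cmd.json","w"))
E
python3 - <<'E'
from h import *
setcmd([552.3,-218.5,115.8],[np.pi,.422,-3.118])
B=np.array([547.5,-217.6,80]);R=down(np.pi+.05,.42)
plan([(B+2*E1+14*NRM,R),(B+2*E1-3*NRM,R)])
E
```

```text
call rows 1  [0.164, 0.007, 0.138] [-0.0017, 0.0003, -0.0038]
call rows 1  [-0.027, 0.0, 0.139] [-0.0, 0.0, -0.0]
```

send_rows(offset=[[0.164,0.007,0.138],[0.164,0.007,0.138]], delta_rot=[[-0.0017,0.0003,-0.0038],[-0.0017,0.0003,-0.0038]])

```text
time: 6.02
tool_pos: [538.7, -216.5, 90.0]
tcp_rot: [3.127, 0.416, -3.097]
contact_force: [-0.3, 0.3, -0.3]
grip_width: 42.1
finger_force: 0.0
```

send_rows(offset=[[-0.01,0,0.05],[-0.019,0,0.1],[-0.027,0,0.139],[-0.027,0,0.139]], delta_rot=[[0,0,0],[0,0,0],[0,0,0],[0,0,0]])

```text
time: 6.52
tool_pos: [550.3, -216.9, 77.9]
tcp_rot: [3.131, 0.418, -3.094]
contact_force: [-0.3, 0.2, 0.7]
grip_width: 42.3
finger_force: 0.0
```

```bash
python3 - <<'E'
from h import *
o=get_obs();print(o["joint_positions"].round(3),o["tool_pos"],o["tcp_rot"],load()[0],o["contact_force"])
im=optics.capture("wrist");cv2.imwrite("pics/w4.png",cv2.resize(im[:,:,::-1],(768,576)))
E
```

```text
[-0.653  0.487  1.87   0.56   0.533 -2.725] [ 550.26705175 -216.87174918   77.87545486] [ 3.13095224  0.41816486 -3.0939212 ] [ 550.86190809 -217.43847726   78.72407447] [-0.27208405  0.18062566  0.69645993]
```

View pics/w4.png

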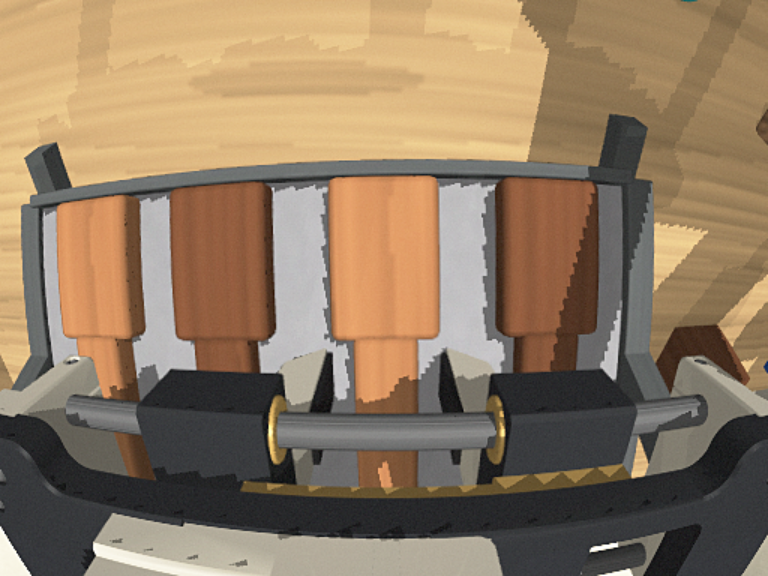

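The fingers straddle B's handle evenly: the pads are at u≈325 and 448, and the handle spans 357–419.

```bash
python3 - <<'E'
from h import *
c=optics.get_calibration("wrist");o=get_obs();k=1/1.5
a=ray(c,(331*k,338*k),1);b=ray(c,(440*k,337*k),1);ang=math.acos(a[1]@b[1]);rng=20/math.tan(ang/2)
m=a[1]+b[1];m/=np.linalg.norm(m);P=a[0]+m*rng
a2=ray(c,(329*k,180*k),1);b2=ray(c,(438*k,178*k),1);r2=20/math.tan(math.acos(a2[1]@b2[1])/2);m2=a2[1]+b2[1];m2/=np.linalg.norm(m2);Q=a2[0]+m2*r2
t=load()[0]
print(P.round(1),Q.round(1),"tip rel to top surface (n) via shoulder:",NRM@(t-P),"lip",NRM@(t-Q),"slope dist from shoulder",E1@(t-P))
E
```

```text
[ 531.  -218.2   77.2] [ 485.1 -221.    41.4] tip rel to top surface (n) via shoulder: -10.174487722712197 lip -7.161967925517876 slope dist from shoulder 17.195892055136298
```

send_rows(offset=[[0,0,0.03],[0,0,0.03]], delta_rot=[[0,0,0],[0,0,0]])

```text
time: 6.82
tool_pos: [551.3, -217.1, 76.5]
tcp_rot: [3.132, 0.42, -3.093]
contact_force: [-12.1, 2.2, 15.8]
grip_width: 42.5
finger_force: 9.7
```

send_rows(offset=[[0,0,0],[0,0,0],[0,0,0],[0,0,0]], delta_rot=[[0,0,0],[0,0,0],[0,0,0],[0,0,0]], grip=0)

```text
time: 7.32
tool_pos: [551.5, -217.6, 76.6]
tcp_rot: [3.133, 0.42, -3.094]
contact_force: [-11.6, -1.0, 15.2]
grip_width: 23.8
finger_force: 37.1
```

```bash
python3 - <<'E'
from h import *
p,R=load();p=p+R.apply([0,0,3.6]);setcmd(p,R.as_euler("xyz"))
print(p,R.as_euler("xyz"))
plan([(p+90*NRM,R)])
E
```

```text
[ 552.32840812 -217.36549385   75.43712283] [-3.14158136  0.4201148  -3.09183893]
call rows 2  [0.142, -0.0, -0.736] [-0.0, 0.0, -0.0]
```

```bash
cat >> h.py <<'E'
TC=np.array([531.3,239.7,0]);TY=.124
def tray(x,y,z): return TC+Rn.from_euler("z",TY).apply([x,y,z])
RP=down(np.pi+TY,.42-TH)
E
python3 - <<'E'
from h import *
p,R=load();pr=R.as_euler("xyz")
plan([((430,-215,205),down(np.pi+.05,.25)),((430,20,190),RP),(tray(2,0,90),RP)])
print(load()[0])
E
```

```text
call rows 2  [0.346, 0.07, -0.665] [-0.0, 0.0271, -0.0]
call rows 2  [-0.032, 0.978, 0.073] [-0.0002, 0.0351, -0.006]
call rows 2  [-0.083, 0.976, 0.061] [-0.0002, 0.035, -0.0059]
call rows 2  [-0.406, 0.571, 0.205] [0.0, 0.0, 0.0]
call rows 2  [-0.407, 0.571, 0.204] [0.0, 0.0, 0.0]
call rows 2  [-0.406, 0.57, 0.205] [0.0, 0.0, 0.0]
[533.2564653  239.91284638  89.98215304]
```

send_rows(offset=[[0.047,0,-0.245],[0.095,0,-0.49],[0.142,0,-0.736],[0.142,0,-0.736]], delta_rot=[[0,0,0],[0,0,0],[0,0,0],[0,0,0]])

```text
time: 7.82
tool_pos: [500.3, -221.1, 150.4]
tcp_rot: [3.134, 0.421, -3.094]
contact_force: [0.2, -1.0, -0.7]
grip_width: 24.0
finger_force: 30.0
```

send_rows(offset=[[0.346,0.07,-0.665],[0.346,0.07,-0.665],[0.346,0.07,-0.665]], delta_rot=[[0,0.0271,0],[0,0.0271,0],[0,0.0271,0]])

```text
time: 8.2
tool_pos: [429.8, -216.2, 205.2]
tcp_rot: [3.133, 0.25, -3.092]
contact_force: [1.1, -0.2, -1.9]
grip_width: 23.7
finger_force: 30.0
```

send_rows(offset=[[-0.032,0.978,0.073],[-0.032,0.978,0.073],[-0.032,0.978,0.073]], delta_rot=[[-0.0002,0.0351,-0.006],[-0.0002,0.0351,-0.006],[-0.0002,0.0351,-0.006]])

```text
time: 8.57
tool_pos: [429.7, -94.6, 196.3]
tcp_rot: [3.133, 0.025, -3.047]
contact_force: [0.8, -0.3, -1.5]
grip_width: 23.6
finger_force: 30.0
```

send_rows(offset=[[-0.083,0.976,0.061],[-0.083,0.976,0.061],[-0.083,0.976,0.061]], delta_rot=[[-0.0002,0.035,-0.0059],[-0.0002,0.035,-0.0059],[-0.0002,0.035,-0.0059]])

```text
time: 8.95
tool_pos: [429.4, 22.0, 189.9]
tcp_rot: [3.129, -0.194, -3.009]
contact_force: [1.2, -0.9, -1.3]
grip_width: 23.6
finger_force: 30.0
```

send_rows(offset=[[-0.406,0.571,0.205],[-0.406,0.571,0.205]], delta_rot=[[0,0,0],[0,0,0]])

```text
time: 9.2
tool_pos: [463.9, 93.6, 157.0]
tcp_rot: [3.131, -0.193, -3.014]
contact_force: [0.4, -0.2, -1.2]
grip_width: 23.7
finger_force: 30.0
```

send_rows(offset=[[-0.407,0.571,0.204],[-0.407,0.571,0.204]], delta_rot=[[0,0,0],[0,0,0]])

```text
time: 9.45
tool_pos: [498.1, 167.4, 124.0]
tcp_rot: [3.131, -0.194, -3.013]
contact_force: [-0.1, 0.3, -0.4]
grip_width: 23.7
finger_force: 30.0
```

send_rows(offset=[[-0.406,0.57,0.205],[-0.406,0.57,0.205],[-0.406,0.57,0.205]], delta_rot=[[0,0,0],[0,0,0],[0,0,0]])

```text
time: 9.82
tool_pos: [531.7, 240.0, 91.8]
tcp_rot: [3.132, -0.194, -3.013]
contact_force: [-0.9, -0.4, -1.0]
grip_width: 24.3
finger_force: 30.0
```

```bash
python3 - <<'E'
from h import *
import pickle
c=optics.get_calibration("wrist");o=get_obs();print(o["joint_positions"].round(3),o["tool_pos"],o["tcp_rot"],load()[0],load()[1].as_euler("xyz"))
im=optics.capture("wrist");cv2.imwrite("pics/w5.png",cv2.resize(im[:,:,::-1],(768,576)));pickle.dump(c,open("w5.pkl","wb"))
for t in["lug_hole","keeper_knob","keeper_hole","pin","tray","spatula"]:
    print(t,[(np.round(d["uv"],1).tolist(),round(d["confidence"],2)) for d in finder.pinpoint(t,"wrist")[:5] if d["confidence"]>.3])
E
```

```text
[ 0.272  0.681  1.356  0.039  1.295 -1.44 ] [531.67377817 239.96489526  91.78966543] [ 3.13193732 -0.19401595 -3.01291874] [533.2564653  239.91284638  89.98215304] [ 3.14135262 -0.19080637 -3.01759217]
lug_hole [([102.4, 245.3], 0.78)]
keeper_knob [([441.7, 95.1], 0.91), ([327.2, 235.4], 0.57)]
keeper_hole []
pin []
tray []
spatula [([325.2, 237.9], 0.69), ([0.6, 358.1], 0.57)]
```

View pics/w5.png

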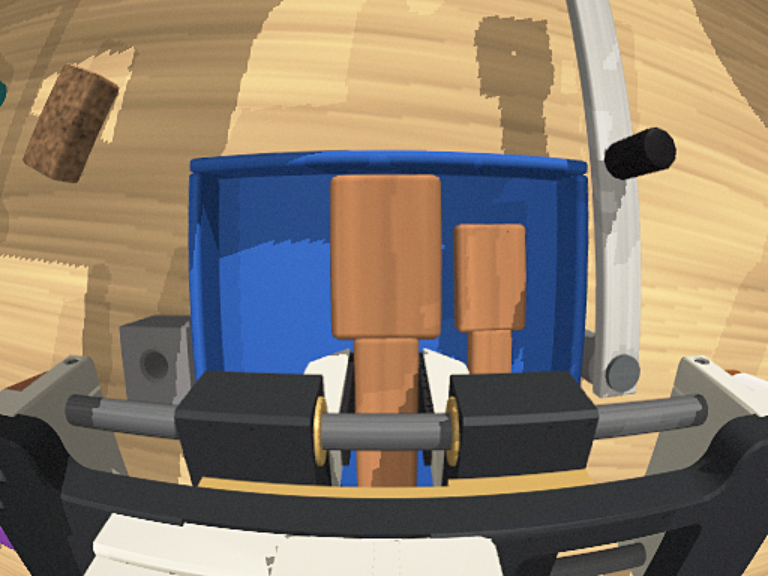

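The spatula is held square over the tray at u≈331–441, beside spatula5 at u≈455–525. The lug hole is at (155,362).

```bash
python3 - <<'E'
from h import *
import pickle
c=pickle.load(open("w5.pkl","rb"));k=1/1.5
print("lug",atz(c,(155*k,362*k),44.5,1),tray(10,-130,44.5))
for n,uv,z in(("rimL",(190,160),40),("rimR",(587,163),40)): print(n,atz(c,(uv[0]*k,uv[1]*k),z,1))
print(tray(-103,-108,40),tray(-103,108,40))
plan([(tray(2,0,16),RP),(tray(2,0,10.2),RP)])
E
```

```text
lug [558.99643076 115.1074898   44.5       ] [557.30194002 111.93498478  44.5       ]
rimL [447.80280392 124.01179847  40.        ]
rimR [421.69365645 335.6517626   40.        ]
[442.44855702 119.78994587  40.        ] [415.73314274 334.13146458  40.        ]
call rows 2  [-0.117, 0.0, 0.605] [0.0, 0.0, 0.0]
call rows 1  [-0.009, 0.0, 0.048] [0.0, 0.0, 0.0]
```

send_rows(offset=[[-0.06,0,0.3],[-0.117,0,0.605],[-0.117,0,0.605]], delta_rot=[[0,0,0],[0,0,0],[0,0,0]])

```text
time: 10.55
tool_pos: [529.6, 239.9, 17.9]
tcp_rot: [3.132, -0.197, -3.014]
contact_force: [-0.4, -0.0, 0.4]
grip_width: 24.1
finger_force: 30.0
```

send_rows(offset=[[-0.005,0,0.024],[-0.009,0,0.048],[-0.009,0,0.048],[-0.009,0,0.048]], delta_rot=[[0,0,0],[0,0,0],[0,0,0],[0,0,0]])

```text
time: 11.05
tool_pos: [531.7, 241.0, 14.5]
tcp_rot: [3.131, -0.191, -3.014]
contact_force: [-0.4, -0.4, -1.1]
grip_width: 23.5
finger_force: 30.0
```

send_rows(offset=[[-0.003,0,0.015],[-0.005,0,0.025],[-0.005,0,0.025]], delta_rot=[[0,0,0],[0,0,0],[0,0,0]])

```text
time: 11.42
tool_pos: [531.3, 240.9, 10.7]
tcp_rot: [3.132, -0.192, -3.014]
contact_force: [0.3, -0.6, -0.9]
grip_width: 23.3
finger_force: 30.0
```

```bash
python3 - <<'E'
from h import *
for _ in range(3):
    o=get_obs();print(o["tool_pos"].round(1),o["contact_force"].round(1),o["moment"].round(2))
    optics.capture("wrist")
E
```

```text
[531.3 240.9  10.7] [ 0.3 -0.6 -0.9] [ 0.14 -0.3   0.03]
[531.4 240.9  10.8] [ 0.2 -1.  -0.1] [ 0.1  -0.29 -0.05]
[531.4 240.9  10.8] [ 0.2  0.5 -0.1] [ 0.12 -0.29 -0.01]
```

send_rows(offset=[[-0.002,0,0.009],[-0.003,0,0.018],[-0.003,0,0.018]], delta_rot=[[0,0,0],[0,0,0],[0,0,0]])

```text
time: 11.95
tool_pos: [531.6, 241.0, 9.8]
tcp_rot: [3.132, -0.191, -3.014]
contact_force: [-1.2, 0.4, 7.4]
grip_width: 23.7
finger_force: 32.3
```

send_rows(offset=[[0,0,0],[0,0,0],[0,0,0]], delta_rot=[[0,0,0],[0,0,0],[0,0,0]], grip=0.38)

```text
time: 12.32
tool_pos: [531.9, 242.0, 9.8]
tcp_rot: [3.13, -0.19, -3.014]
contact_force: [-0.6, 3.5, 5.3]
grip_width: 34.8
finger_force: 2.8
```

```bash
python3 - <<'E'
from h import *
o=get_obs();print(o["tool_pos"],o["grip_width"])
setcmd([531.5,241,9.2],[np.pi,-.191,-3.0145])
A=np.array([555.0,-279.5,76.6]);R=down(np.pi+.05,.42)
p,Q=load()
plan([(p+Q.apply([0,0,-110]),Q),((430,20,190),RP),((430,-250,205),down(np.pi+.05,.3)),(A+50*NRM,R)])
print(load()[0])
E
```

```text
[531.92900595 241.96576847   9.75568222] 34.82927875973848
call rows 2  [0.0, -0.0, -0.917] [0.0, 0.0, 0.0]
call rows 2  [0.446, -0.573, -0.12] [-0.0, -0.0, 0.0002]
call rows 2  [0.446, -0.574, -0.119] [-0.0001, -0.0, 0.0001]
call rows 2  [0.445, -0.574, -0.12] [0.0, -0.0, 0.0002]
call rows 2  [0.099, -0.744, -0.023] [0.0002, -0.026, 0.004]
call rows 2  [0.075, -0.747, -0.037] [0.0002, -0.0261, 0.0039]
call rows 2  [0.05, -0.748, -0.046] [0.0002, -0.026, 0.004]
call rows 2  [-0.269, -0.149, 0.465] [0.0, -0.0096, -0.0]
call rows 2  [-0.241, -0.148, 0.48] [0.0, -0.0095, -0.0001]
[ 526.38762104 -280.88389069  117.50708288]
```

send_rows(offset=[[0,0,-0.2],[0,0,-0.5],[0,0,-0.917],[0,0,-0.917]], delta_rot=[[0,0,0],[0,0,0],[0,0,0],[0,0,0]])

```text
time: 12.82
tool_pos: [555.1, 243.2, 120.9]
tcp_rot: [3.13, -0.183, -3.014]
contact_force: [-0.6, -0.3, -1.0]
grip_width: 34.7
finger_force: 0.0
```

send_rows(offset=[[0.446,-0.573,-0.12],[0.446,-0.573,-0.12]], delta_rot=[[0,0,0.0002],[0,0,0.0002]], grip=0.46)

```text
time: 13.08
tool_pos: [509.9, 166.0, 140.0]
tcp_rot: [3.132, -0.194, -3.016]
contact_force: [1.2, -0.1, 0.1]
grip_width: 41.8
finger_force: 0.0
```

send_rows(offset=[[0.446,-0.574,-0.119],[0.446,-0.574,-0.119]], delta_rot=[[-0.0001,0,0.0001],[-0.0001,0,0.0001]])

```text
time: 13.32
tool_pos: [469.1, 91.1, 164.0]
tcp_rot: [3.132, -0.193, -3.017]
contact_force: [0.3, 0.5, 0.2]
grip_width: 41.8
finger_force: 0.0
```

send_rows(offset=[[0.445,-0.574,-0.12],[0.445,-0.574,-0.12]], delta_rot=[[0,0,0.0002],[0,0,0.0002]])

```text
time: 13.58
tool_pos: [428.4, 16.6, 187.6]
tcp_rot: [3.132, -0.193, -3.018]
contact_force: [0.7, 0.4, -0.1]
grip_width: 42.3
finger_force: 0.0
```

send_rows(offset=[[0.099,-0.744,-0.023],[0.099,-0.744,-0.023]], delta_rot=[[0.0002,-0.026,0.004],[0.0002,-0.026,0.004]])

```text
time: 13.82
tool_pos: [427.6, -73.5, 191.4]
tcp_rot: [3.136, -0.028, -3.046]
contact_force: [-0.5, 1.6, -0.3]
grip_width: 42.7
finger_force: 0.0
```

send_rows(offset=[[0.075,-0.747,-0.037],[0.075,-0.747,-0.037]], delta_rot=[[0.0002,-0.0261,0.0039],[0.0002,-0.0261,0.0039]])

```text
time: 14.08
tool_pos: [427.6, -164.1, 195.3]
tcp_rot: [3.136, 0.136, -3.073]
contact_force: [1.1, -0.3, 0.8]
grip_width: 42.4
finger_force: 0.0
```

send_rows(offset=[[0.05,-0.748,-0.046],[0.05,-0.748,-0.046]], delta_rot=[[0.0002,-0.026,0.004],[0.0002,-0.026,0.004]])

```text
time: 14.32
tool_pos: [427.5, -254.4, 199.1]
tcp_rot: [3.131, 0.299, -3.101]
contact_force: [0.4, 0.1, 0.1]
grip_width: 42.2
finger_force: 0.0
```

send_rows(offset=[[-0.269,-0.149,0.465],[-0.269,-0.149,0.465]], delta_rot=[[0,-0.0096,0],[0,-0.0096,0]])

```text
time: 14.58
tool_pos: [476.7, -266.6, 151.7]
tcp_rot: [3.125, 0.354, -3.1]
contact_force: [-0.0, 0.2, 0.1]
grip_width: 42.1
finger_force: 0.0
```

send_rows(offset=[[-0.241,-0.148,0.48],[-0.241,-0.148,0.48],[-0.241,-0.148,0.48]], delta_rot=[[0,-0.0095,0],[0,-0.0095,0],[0,-0.0095,0]])

```text
time: 14.95
tool_pos: [525.5, -281.3, 112.2]
tcp_rot: [3.13, 0.417, -3.097]
contact_force: [0.2, -0.2, 0.8]
grip_width: 42.6
finger_force: 0.0
```

```bash
python3 - <<'E'
from h import *
o=get_obs();print(o["joint_positions"].round(3),o["tool_pos"],o["tcp_rot"],o["time"],o["grip_width"])
im=optics.capture("wrist");cv2.imwrite("pics/w6.png",cv2.resize(im[:,:,::-1],(768,576)))
E
```

```text
[-0.788  0.451  1.802  0.515  0.674 -2.778] [ 525.47705065 -281.3027144   112.24938392] [ 3.1301049   0.41732483 -3.09673752] 14.95 42.64494949093845
```

View pics/w6.png

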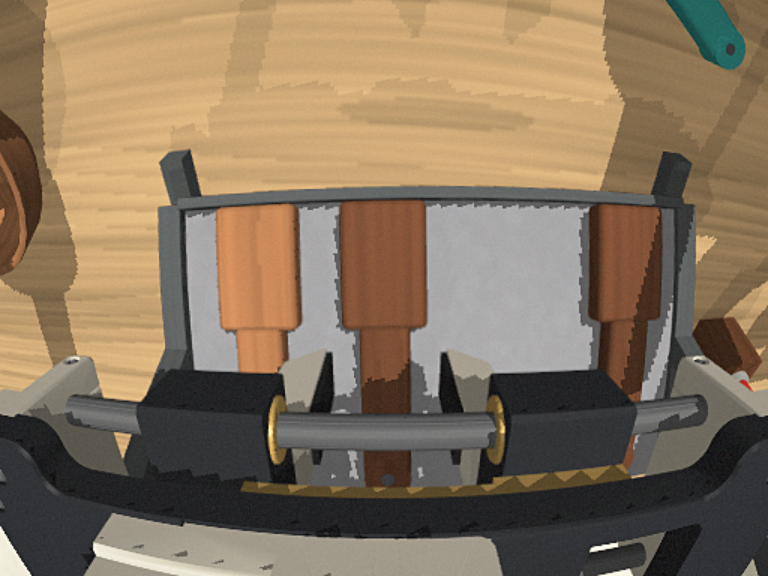

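The handle of A (u≈360–411) is centred between the fingers at u≈387.

```bash
python3 - <<'E'
from h import *
R=down(np.pi+.045,.418);m=np.array([525.5,-281.3,112.2]);setcmd(m,R.as_euler("xyz"))
t=m+[28.6,1.0,-34.5]
plan([(t+14*NRM,R),(t,R)])
E
```

```text
call rows 1  [-0.079, -0.003, 0.245] [0.0, -0.0, -0.0]
call rows 1  [-0.022, 0.001, 0.115] [0.0, -0.0, -0.0]
```

send_rows(offset=[[-0.079,-0.003,0.245],[-0.079,-0.003,0.245]], delta_rot=[[0,0,0],[0,0,0]])

```text
time: 15.25
tool_pos: [546.4, -280.4, 89.8]
tcp_rot: [3.131, 0.418, -3.096]
contact_force: [-0.2, 0.5, -0.7]
grip_width: 42.1
finger_force: 0.0
```

send_rows(offset=[[-0.007,0,0.04],[-0.015,0,0.08],[-0.022,0.001,0.115],[-0.022,0.001,0.115]], delta_rot=[[0,0,0],[0,0,0],[0,0,0],[0,0,0]])

```text
time: 15.75
tool_pos: [554.3, -280.4, 77.2]
tcp_rot: [3.13, 0.418, -3.098]
contact_force: [0.0, -0.9, -0.4]
grip_width: 42.5
finger_force: 0.0
```

send_rows(offset=[[0,0,0.01],[0,0,0.02],[0,0,0.02]], delta_rot=[[0,0,0],[0,0,0],[0,0,0]])

```text
time: 16.12
tool_pos: [555.0, -280.5, 76.3]
tcp_rot: [3.131, 0.419, -3.097]
contact_force: [-8.6, 1.2, 12.3]
grip_width: 42.3
finger_force: 7.0
```

send_rows(offset=[[0,0,0],[0,0,0],[0,0,0],[0,0,0]], delta_rot=[[0,0,0],[0,0,0],[0,0,0],[0,0,0]], grip=0)

```text
time: 16.62
tool_pos: [555.2, -280.9, 76.5]
tcp_rot: [3.132, 0.419, -3.097]
contact_force: [-8.0, 0.3, 10.0]
grip_width: 23.8
finger_force: 34.8
```

```bash
python3 - <<'E'
from h import *
o=get_obs();print(o["tool_pos"],o["tcp_rot"],o["contact_force"],o["grip_width"])
R=down(np.pi+.045,.418);p=o["tool_pos"];setcmd(p,R.as_euler("xyz"))
RP2=down(np.pi+TY,.418-TH)
plan([(p+90*NRM,R),((430,-250,205),down(np.pi+.045,.25)),((430,20,190),RP2),(tray(2,-57,95),RP2)])
print(load()[0])
E
```

```text
[ 555.23261485 -280.93457174   76.52837864] [ 3.13191171  0.41932136 -3.09710381] [-7.9749446   0.31031436 10.02289246] 23.81905433560603
call rows 2  [0.144, -0.002, -0.736] [0.0, -0.0, -0.0]
call rows 2  [0.364, 0.306, -0.661] [0.0, 0.0267, -0.0]
call rows 2  [-0.023, 0.749, 0.049] [-0.0001, 0.0235, -0.0042]
call rows 2  [-0.049, 0.749, 0.044] [-0.0001, 0.0235, -0.0043]
call rows 2  [-0.075, 0.747, 0.035] [-0.0002, 0.0235, -0.0042]
call rows 2  [-0.606, 0.618, 0.285] [0.0, -0.0, 0.0]
call rows 2  [-0.607, 0.619, 0.285] [0.0, -0.0, 0.0]
[540.38121541 183.43349671  94.97905456]
```

send_rows(offset=[[0.048,0,-0.245],[0.096,-0.001,-0.49],[0.144,-0.002,-0.736],[0.144,-0.002,-0.736]], delta_rot=[[0,0,0],[0,0,0],[0,0,0],[0,0,0]])

```text
time: 17.12
tool_pos: [503.8, -284.8, 150.6]
tcp_rot: [3.133, 0.42, -3.097]
contact_force: [0.9, 0.5, -0.2]
grip_width: 23.7
finger_force: 30.0
```

send_rows(offset=[[0.364,0.306,-0.661],[0.364,0.306,-0.661],[0.364,0.306,-0.661]], delta_rot=[[0,0.0267,0],[0,0.0267,0],[0,0.0267,0]])

```text
time: 17.5
tool_pos: [430.0, -250.7, 204.7]
tcp_rot: [3.132, 0.252, -3.095]
contact_force: [0.2, -0.2, -1.0]
grip_width: 23.6
finger_force: 30.0
```

send_rows(offset=[[-0.023,0.749,0.049],[-0.023,0.749,0.049]], delta_rot=[[-0.0001,0.0235,-0.0042],[-0.0001,0.0235,-0.0042]])

```text
time: 17.75
tool_pos: [431.0, -159.4, 198.5]
tcp_rot: [3.134, 0.101, -3.066]
contact_force: [0.4, 0.1, -1.8]
grip_width: 23.7
finger_force: 30.0
```

send_rows(offset=[[-0.049,0.749,0.044],[-0.049,0.749,0.044]], delta_rot=[[-0.0001,0.0235,-0.0043],[-0.0001,0.0235,-0.0043]])

```text
time: 18.0
tool_pos: [430.9, -68.1, 194.0]
tcp_rot: [3.134, -0.047, -3.036]
contact_force: [0.9, -0.6, -0.8]
grip_width: 23.5
finger_force: 30.0
```

send_rows(offset=[[-0.075,0.747,0.035],[-0.075,0.747,0.035]], delta_rot=[[-0.0002,0.0235,-0.0042],[-0.0002,0.0235,-0.0042]])

```text
time: 18.25
tool_pos: [430.2, 22.2, 189.3]
tcp_rot: [3.129, -0.196, -3.008]
contact_force: [0.3, -0.3, -0.7]
grip_width: 23.7
finger_force: 30.0
```

send_rows(offset=[[-0.606,0.618,0.285],[-0.606,0.618,0.285]], delta_rot=[[0,0,0],[0,0,0]])

```text
time: 18.5
tool_pos: [484.9, 103.7, 142.3]
tcp_rot: [3.13, -0.193, -3.011]
contact_force: [1.2, -1.2, -0.3]
grip_width: 23.5
finger_force: 30.0
```

send_rows(offset=[[-0.607,0.619,0.285],[-0.607,0.619,0.285],[-0.607,0.619,0.285],[-0.607,0.619,0.285]], delta_rot=[[0,0,0],[0,0,0],[0,0,0],[0,0,0]])

```text
time: 19.0
tool_pos: [538.4, 183.6, 96.9]
tcp_rot: [3.131, -0.194, -3.011]
contact_force: [0.5, -0.9, -1.2]
grip_width: 23.3
finger_force: 30.0
```

```bash
python3 - <<'E'
from h import *
import pickle
c=optics.get_calibration("wrist");o=get_obs();print(o["tool_pos"],o["tcp_rot"],load()[0],o["grip_width"],o["time"])
im=optics.capture("wrist");cv2.imwrite("pics/w7.png",cv2.resize(im[:,:,::-1],(768,576)));pickle.dump(c,open("w7.pkl","wb"))
for t in["lug_hole","keeper_knob","keeper_hole","pin","spatula"]:
    print(t,[(np.round(d["uv"],1).tolist(),round(d["confidence"],2)) for d in finder.pinpoint(t,"wrist")[:5] if d["confidence"]>.3])
E
```

```text
[538.39785853 183.64305713  96.85572918] [ 3.13122137 -0.19414648 -3.01147389] [540.38121541 183.43349671  94.97905456] 23.282034397700457 19.0
lug_hole [([170.6, 243.2], 0.57)]
keeper_knob [([493.3, 111.6], 0.82)]
keeper_hole []
pin []
spatula [([8.0, 33.2], 0.92), ([381.8, 232.1], 0.89), ([256.3, 251.8], 0.78), ([323.1, 221.8], 0.66)]
```

View pics/w7.png

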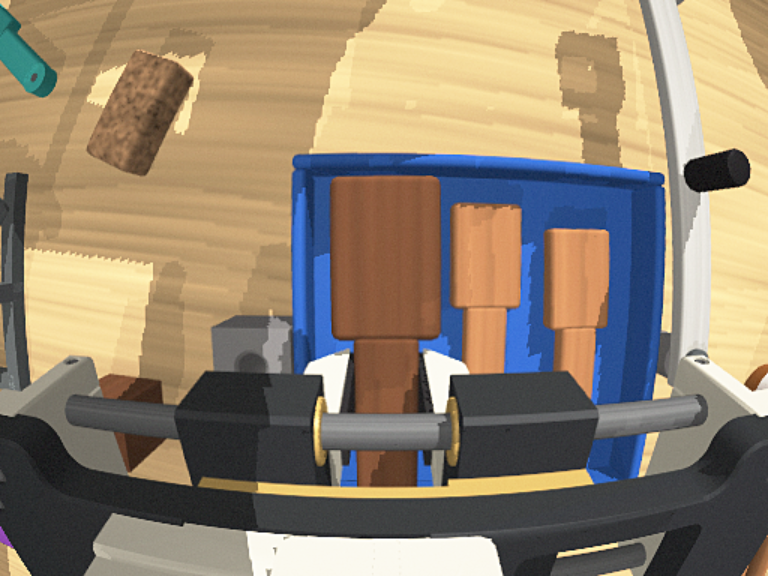

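B lies flat beside spatula5, and the held spatula A clears both it and the left wall.

```bash
python3 - <<'E'
from h import *
R=down(-3.0125,-.193);m=np.array([538.4,183.6,96.9]);setcmd(m,R.as_euler("xyz"))
plan([(m-[0,0,82],R),(m-[0,0,87.5],R)])
E
```

```text
call rows 2  [-0.131, -0.0, 0.671] [0.0, -0.0, 0.0]
call rows 1  [-0.009, -0.0, 0.045] [0.0, -0.0, 0.0]
```

send_rows(offset=[[-0.065,0,0.335],[-0.131,0,0.671],[-0.131,0,0.671]], delta_rot=[[0,0,0],[0,0,0],[0,0,0]])

```text
time: 19.68
tool_pos: [536.8, 183.8, 14.3]
tcp_rot: [3.132, -0.198, -3.013]
contact_force: [-0.0, 0.3, -0.9]
grip_width: 23.5
finger_force: 30.0
```

send_rows(offset=[[-0.003,0,0.015],[-0.006,0,0.03],[-0.009,0,0.045],[-0.009,0,0.045]], delta_rot=[[0,0,0],[0,0,0],[0,0,0],[0,0,0]])

```text
time: 20.18
tool_pos: [539.2, 184.7, 11.3]
tcp_rot: [3.131, -0.191, -3.012]
contact_force: [-0.3, 0.1, -0.2]
grip_width: 23.9
finger_force: 30.0
```

send_rows(offset=[[-0.002,0,0.01],[-0.005,0,0.025],[-0.005,0,0.025]], delta_rot=[[0,0,0],[0,0,0],[0,0,0]])

```text
time: 20.55
tool_pos: [539.4, 184.7, 9.6]
tcp_rot: [3.131, -0.191, -3.012]
contact_force: [-2.2, -0.4, 13.0]
grip_width: 24.1
finger_force: 33.9
```

send_rows(offset=[[0,0,0],[0,0,0],[0,0,0]], delta_rot=[[0,0,0],[0,0,0],[0,0,0]], grip=0.38)

```text
time: 20.92
tool_pos: [539.7, 186.2, 9.5]
tcp_rot: [3.129, -0.189, -3.012]
contact_force: [-1.2, 4.6, 10.5]
grip_width: 34.7
finger_force: 5.4
```

send_rows(offset=[[0,0,-0.15],[0,0,-0.4],[0,0,-0.9],[0,0,-0.97],[0,0,-0.97]], delta_rot=[[0,0,0],[0,0,0],[0,0,0],[0,0,0],[0,0,0]])

```text
time: 21.55
tool_pos: [561.1, 186.3, 122.2]
tcp_rot: [3.131, -0.191, -3.012]
contact_force: [-0.0, -0.1, -1.0]
grip_width: 35.1
finger_force: 0.0
```

```bash
python3 - <<'E'
from h import *
import pickle
c5=pickle.load(open("w5.pkl","rb"));c7=pickle.load(open("w7.pkl","rb"));T=optics.get_calibration("top");S=optics.get_calibration("scene")
c=optics.get_calibration("wrist");o=get_obs();optics.capture("wrist");print(o["tool_pos"],o["tcp_rot"],o["time"])
f={t:[(np.round(d["uv"],1).tolist(),round(d["confidence"],2)) for d in finder.pinpoint(t,"wrist")[:3]] for t in["lug_hole","keeper_knob","pin"]};print(f)
print("knob",tri([ray(c5,(441.7,95.1),1),ray(c7,(493.3,111.6),1),ray(T,(145.8,219)),ray(S,(365.2,244))]),"w",tri([ray(c5,(441.7,95.1),1),ray(c7,(493.3,111.6),1)]))
print("knob@97",atz(c5,(441.7,95.1),97,1),atz(c7,(493.3,111.6),97,1),atz(T,(145.8,219),97),atz(S,(365.2,244),97))
print("lug@44.5",atz(c5,(102.4,245.3),44.5,1),atz(c7,(170.6,243.2),44.5,1),tray(10,-130,44.5))
if f["lug_hole"]: print(atz(c,f["lug_hole"][0][0],44.5,1))
if f["keeper_knob"]: print(atz(c,f["keeper_knob"][0][0],97,1))
print("hinge",tray(10,123,57))
r=[d for d in finder.silhouettes("spatula","wrist")]
E
```

```text
[561.08792626 186.32145701 122.18253837] [ 3.1310969  -0.19102449 -3.01195455] 21.55
{'lug_hole': [([175.4, 212.7], 0.86), ([317.2, 189.4], 0.5)], 'keeper_knob': [([471.7, 86.0], 0.87)], 'pin': []}
knob (array([422.30429538, 346.06425529,  96.50359171]), [2.9, 0.4, 0.6, 3.1]) w (array([420.50578389, 346.7425404 ,  96.46712244]), [1.3, 1.3])
knob@97 [419.34528318 346.62631479  97.        ] [422.09317354 345.82429457  97.        ] [422.68856279 346.37573207  97.        ] [426.13893497 346.07950728  97.        ]
lug@44.5 [562.61890359 114.21246582  44.5       ] [558.97075896 117.10046179  44.5       ] [557.30194002 111.93498478  44.5       ]
[561.67616233 115.4710646   44.5       ]
[419.77114759 346.19518517  97.        ]
hinge [526.01027421 362.99241177  57.        ]
```

```bash
cat >> h.py <<'E'
HG=np.array([529.5,366.]);PH0=3.326;PH1=4.8375
def push(phi,d,z=64,r=110):
    t=np.array([-math.sin(phi),math.cos(phi)]);q=HG+r*np.array([math.cos(phi),math.sin(phi)])-d*t
    return np.r_[q,z],down(phi-np.pi/2)
def rows(seq):
    p,R=load();p0,R0=p,R
    for pt,Rt in seq:
        o=np.round(R0.inv().apply(pt-p0)/120,3);q=np.round((R0.inv()*Rt).as_rotvec()/(2*np.pi),4)
        print(o.tolist(),q.tolist())
    p=p0+R0.apply(o*120);R=R0*Rn.from_rotvec(q*2*np.pi);json.dump({"p":p.tolist(),"q":R.as_quat().tolist()},open("cmd.json","w"));print("--")
E
python3 - <<'E'
from h import *
setcmd([561.1,186.3,122.2],[np.pi,-.191,-3.012])
plan([push(PH0,45,150),push(PH0,45,64)])
ph=np.linspace(PH0,PH1,17)
for a in(0,6,11):
    s=[push(x,20) for x in ph[a+(a>0):a+6+(a==0 or 0)]]
    rows(s)
E
```

```text
call rows 3  [0.343, 0.614, -0.012] [-0.0077, -0.0081, 0.0802]
call rows 3  [0.597, 0.373, -0.013] [-0.0077, -0.0081, 0.0801]
call rows 3  [0.702, 0.041, -0.036] [-0.0077, -0.0082, 0.0802]
call rows 2  [-0.0, -0.001, 0.717] [0.0, 0.0, -0.0]
[-0.209, 0.0, 0.0] [0.0, 0.0, -0.0]
[-0.296, -0.011, 0.0] [0.0, 0.0, -0.0151]
[-0.384, -0.015, 0.0] [0.0, 0.0, -0.0301]
[-0.472, -0.01, 0.0] [0.0, 0.0, -0.0451]
[-0.558, 0.004, 0.0] [0.0, 0.0, -0.0602]
[-0.644, 0.025, 0.0] [0.0, 0.0, -0.0752]
[-0.727, 0.054, 0.0] [0.0, 0.0, -0.0902]
--
[-0.087, -0.011, 0.0] [0.0, 0.0001, -0.0151]
[-0.175, -0.015, 0.0] [0.0, 0.0001, -0.0301]
[-0.263, -0.01, 0.0] [0.0, 0.0001, -0.0451]
[-0.35, 0.004, 0.0] [0.0, 0.0001, -0.0602]
[-0.435, 0.025, 0.0] [0.0, 0.0001, -0.0752]
--
[-0.088, -0.012, 0.0] [0.0, -0.0, -0.015]
[-0.175, -0.015, 0.0] [0.0, -0.0, -0.0301]
[-0.263, -0.01, 0.0] [0.0, -0.0, -0.0451]
[-0.35, 0.003, 0.0] [0.0, -0.0, -0.0602]
[-0.436, 0.024, 0.0] [0.0, -0.0, -0.0752]
--
```

send_rows(offset=[[0.343,0.614,-0.012],[0.343,0.614,-0.012],[0.343,0.614,-0.012]], delta_rot=[[-0.0077,-0.0081,0.0802],[-0.0077,-0.0081,0.0802],[-0.0077,-0.0081,0.0802]], grip=0)

```text
time: 22.18
tool_pos: [510.3, 255.6, 131.6]
tcp_rot: [-3.115, -0.137, 2.758]
contact_force: [0.5, -0.0, 0.1]
grip_width: 9.3
finger_force: 0.0
```

send_rows(offset=[[0.597,0.373,-0.013],[0.597,0.373,-0.013],[0.597,0.373,-0.013]], delta_rot=[[-0.0077,-0.0081,0.0801],[-0.0077,-0.0081,0.0801],[-0.0077,-0.0081,0.0801]])

```text
time: 22.55
tool_pos: [461.0, 323.5, 141.7]
tcp_rot: [-3.112, -0.07, 2.254]
contact_force: [0.3, 0.1, 0.4]
grip_width: 0.2
finger_force: 0.0
```

send_rows(offset=[[0.702,0.041,-0.036],[0.702,0.041,-0.036],[0.702,0.041,-0.036],[0.702,0.041,-0.036]], delta_rot=[[-0.0077,-0.0082,0.0802],[-0.0077,-0.0082,0.0802],[-0.0077,-0.0082,0.0802],[-0.0077,-0.0082,0.0802]])

```text
time: 23.05
tool_pos: [412.7, 390.3, 151.6]
tcp_rot: [-3.14, -0.009, 1.756]
contact_force: [0.4, 0.1, 0.4]
grip_width: 0.2
finger_force: 0.0
```

send_rows(offset=[[0,-0.001,0.36],[0,-0.001,0.717],[0,-0.001,0.717]], delta_rot=[[0,0,0],[0,0,0],[0,0,0]])

```text
time: 23.42
tool_pos: [411.6, 389.0, 63.0]
tcp_rot: [-3.134, -0.007, 1.755]
contact_force: [-0.1, 0.7, -0.1]
grip_width: 0.4
finger_force: 0.0
```

send_rows(offset=[[-0.1,0,0],[-0.209,0,0],[-0.296,-0.011,0],[-0.384,-0.015,0],[-0.472,-0.01,0],[-0.558,0.004,0],[-0.644,0.025,0],[-0.727,0.054,0]], delta_rot=[[0,0,0],[0,0,0],[0,0,-0.0151],[0,0,-0.0301],[0,0,-0.0451],[0,0,-0.0602],[0,0,-0.0752],[0,0,-0.0902]])

```text
time: 24.42
tool_pos: [436.4, 305.7, 67.1]
tcp_rot: [3.133, -0.008, 2.323]
contact_force: [-0.6, 2.0, -0.7]
grip_width: 0.5
finger_force: 0.6
```

send_rows(offset=[[-0.087,-0.011,0],[-0.175,-0.015,0],[-0.263,-0.01,0],[-0.35,0.004,0],[-0.435,0.025,0]], delta_rot=[[0,0,-0.0151],[0,0,-0.0301],[0,0,-0.0451],[0,0,-0.0602],[0,0,-0.0752]])

```text
time: 25.05
tool_pos: [474.0, 269.4, 66.5]
tcp_rot: [3.131, -0.004, 2.795]
contact_force: [-1.0, 0.3, 0.1]
grip_width: 0.8
finger_force: 0.6
```

```bash
python3 - <<'E'
from h import *
o=get_obs();print(o["tool_pos"],o["tcp_rot"],o["contact_force"],load()[0])
T=optics.get_calibration("top");optics.capture("top")
print("seen at last arc pose target",load()[0])
for t in("keeper_knob","keeper_hole"):
    for d in finder.pinpoint(t,"top")[:2]: print(t,np.round(d["uv"]),d["confidence"],atz(T,d["uv"],97 if t[-1]=="b" else 57).round(1))
E
```

```text
[473.97980862 269.36400614  66.51858274] [ 3.13132398 -0.00367496  2.79523325] [-0.9607519   0.28367476  0.05742994] [523.40194539 254.29459459  64.04027236]
seen at last arc pose target [523.40194539 254.29459459  64.04027236]
keeper_hole [210. 217.] 0.75 [436.3 123.1  57. ]
keeper_hole [180. 190.] 0.46 [531.6 236.   57. ]
```

send_rows(offset=[[-0.088,-0.012,0],[-0.175,-0.015,0],[-0.263,-0.01,0],[-0.35,0.003,0],[-0.436,0.024,0],[-0.436,0.024,0]], delta_rot=[[0,0,-0.015],[0,0,-0.0301],[0,0,-0.0451],[0,0,-0.0602],[0,0,-0.0752],[0,0,-0.0752]])

```text
time: 25.95
tool_pos: [522.3, 254.6, 65.0]
tcp_rot: [3.132, -0.003, -3.02]
contact_force: [-4.4, -1.2, 1.3]
grip_width: 0.3
finger_force: 1.8
```

send_rows(offset=[[-0.015,0,0],[-0.03,0,0],[-0.03,0,0]], delta_rot=[[0,0,0],[0,0,0],[0,0,0]])

```text
time: 26.32
tool_pos: [522.5, 254.6, 64.9]
tcp_rot: [3.133, -0.009, -3.02]
contact_force: [-15.1, -3.9, 11.1]
grip_width: 0.2
finger_force: 7.7
```

```bash
python3 - <<'E'
from h import *
o=get_obs();print(o["tool_pos"],o["contact_force"])
T=optics.get_calibration("top");S=optics.get_calibration("scene");W=optics.get_calibration("wrist")
for n,c,f in(("top",T,0),("scene",S,0),("wrist",W,1)):
    optics.capture(n)
    for t,z in(("keeper_knob",97),("keeper_hole",57),("pin",2),("pin_stand",0),("lug_hole",44.5)):
        for d in finder.pinpoint(t,n)[:2]:
            if d["confidence"]>.35: print(n,t,np.round(d["uv"],1),round(d["confidence"],2),atz(c,d["uv"],z,f).round(1))
E
```

```text
[522.4800675  254.61910454  64.92423155] [-15.10899914  -3.91589118  11.08420153]
top keeper_hole [214.4 183.9] 0.54 [558.4 110.6  57. ]
top pin [238.8 170.9] 0.44 [616.7  23.5   2. ]
top pin_stand [286.6 190. ] 0.73 [ 547.9 -161.3    0. ]
top pin_stand [239.6 171.4] 0.52 [615.1  20.5   0. ]
top lug_hole [216.4 184.4] 0.62 [558.1 104.2  44.5]
top lug_hole [239.2 171.3] 0.54 [609.3  20.8  44.5]
scene keeper_knob [280.4 224.5] 0.48 [588.7 143.   97. ]
scene keeper_hole [279.6 221.2] 0.78 [564.7 111.1  57. ]
scene pin [249.7 217.5] 0.45 [612.9  11.1   2. ]
scene pin_stand [250.1 220. ] 0.49 [616.9  19.2   0. ]
scene lug_hole [279.3 224.2] 0.74 [567.  113.4  44.5]
wrist keeper_knob [256.6 307. ] 0.58 [541.7 256.1  97. ]
wrist keeper_hole [ 68.6 263.9] 0.73 [561.9 117.2  57. ]
wrist keeper_hole [242.1 227.6] 0.66 [513.7 244.1  57. ]
wrist pin_stand [ 31.1 265.7] 0.73 [617.4  17.3   0. ]
wrist lug_hole [ 74.9 255.3] 0.91 [561.2 115.7  44.5]
```

```bash
python3 - <<'E'
from h import *
p,R=load();p=p+R.apply([-3.6,0,0]);setcmd(p,R.as_euler("xyz"));print(p,R.as_euler("xyz"))
plan([(p+R.apply([25,0,0]),R),(p+R.apply([25,0,-100]),R),((561.5,116,160),down(np.pi+TY))])
E
```

```text
[526.97376901 254.7441228   64.03965203] [ 3.14139228e+00 -1.72314970e-04 -3.01639691e+00]
call rows 1  [0.208, -0.0, 0.0] [-0.0, 0.0, -0.0]
call rows 2  [0.0, -0.0, -0.833] [-0.0, 0.0, -0.0]
call rows 2  [-0.174, -0.591, 0.017] [0.0, -0.0, 0.0001]
call rows 2  [-0.175, -0.592, 0.016] [0.0, -0.0, 0.0001]
```

send_rows(offset=[[0.104,0,0],[0.208,0,0]], delta_rot=[[0,0,0],[0,0,0]])

```text
time: 27.48
tool_pos: [501.9, 252.3, 65.0]
tcp_rot: [3.131, 0.001, -3.019]
contact_force: [0.2, 0.8, 0.5]
grip_width: 0.4
finger_force: 0.0
```

send_rows(offset=[[0,0,-0.4],[0,0,-0.833]], delta_rot=[[0,0,0],[0,0,0]], grip=0.5)

```text
time: 27.72
tool_pos: [501.5, 251.2, 165.4]
tcp_rot: [3.132, -0.002, -3.019]
contact_force: [0.3, 0.6, 0.1]
grip_width: 16.2
finger_force: 0.0
```

send_rows(offset=[[-0.174,-0.591,0.017],[-0.174,-0.591,0.017]], delta_rot=[[0,0,0],[0,0,0]])

```text
time: 27.98
tool_pos: [532.7, 181.1, 162.5]
tcp_rot: [3.132, 0.002, -3.022]
contact_force: [-0.8, -0.3, -0.7]
grip_width: 35.9
finger_force: 0.0
```

send_rows(offset=[[-0.175,-0.592,0.016],[-0.175,-0.592,0.016],[-0.175,-0.592,0.016],[-0.175,-0.592,0.016]], delta_rot=[[0,0,0],[0,0,0],[0,0,0],[0,0,0]])

```text
time: 28.48
tool_pos: [560.7, 116.9, 159.1]
tcp_rot: [3.131, -0.001, -3.017]
contact_force: [0.3, -0.3, 0.3]
grip_width: 45.6
finger_force: 0.0
```

```bash
cat > look.py <<'E'
from h import *
import sys,pickle
tag=sys.argv[1]
o=get_obs();W=optics.get_calibration("wrist");im=optics.capture("wrist");cv2.imwrite(f"{tag}.png",im[:,:,::-1]);pickle.dump(W,open(tag+".pkl","wb"))
print(o["tool_pos"].round(1),o["tcp_rot"].round(3),load()[0].round(1),o["time"])
for t,z in(("keeper_knob",97),("keeper_hole",57),("pin",2),("pin_stand",0),("lug_hole",44.5)):
    for d in finder.pinpoint(t,"wrist")[:2]:
        if d["confidence"]>.35: print(t,np.round(d["uv"],1),round(d["confidence"],2),atz(W,d["uv"],z,1).round(1))
# red blob
b,g,r=[im[:,:,i].astype(int) for i in(2,1,0)]
m=((r>120)&(g<70)&(b<70)).astype(np.uint8);n,l,s,ce=cv2.connectedComponentsWithStats(m)
for i in range(1,n):
    if s[i,4]>60: print("red",s[i].tolist(),ce[i].round(1))
E
python3 look.py hole1
```

```text
[560.7 116.9 159.1] [ 3.131e+00 -1.000e-03 -3.017e+00] [561.5 116.  160. ] 28.475
keeper_knob [418.8 207.9] 0.93 [540.7 257.7  97. ]
keeper_knob [509.6 216. ] 0.68 [536.  388.7  97. ]
keeper_hole [254.9 197.9] 0.68 [561.3 115.6  57. ]
keeper_hole [255.4 191.6] 0.41 [555.3 115.3  57. ]
pin [164.8 220.4] 0.59 [618.5  16.1   2. ]
pin_stand [169.4 219.5] 0.74 [617.5  21.3   0. ]
red [134, 234, 20, 13, 121] [143.1 240.1]
```

```bash
python3 - <<'E'
from h import *
import pickle
im=cv2.imread("hole1.png");W=pickle.load(open("hole1.pkl","rb"))
g=cv2.cvtColor(im,cv2.COLOR_BGR2GRAY)
c=g[176:222,230:282];
for r in c[::2,::2]: print(" ".join(f"{v:3d}" for v in r))
E
```

```text
153 156 156 154 155 156 152 159 152 236 226 227 225 226 225 227 226 228 227 228 225 227 227 231 173  93
156 158 155 152 155 155 155 152 175 229 225 226 227 226 226 225 224 226 226 227 226 226 226 231 173  92
143 142 145 144 144 147 146 141 161 217 214 216 215 216 217 217 215 213 214 217 213 217 218 220 157  95
148 147 149 146 146 146 149 147 179 217 218 219 220 219 220 217 221 217 220 220 219 220 221 224 166 141
149 147 151 150 146 151 144 235 218 219 220 220 218 220 219 219 220 217 222 219 221 221 220 223 171 220
144 149 147 143 147 148 146 228 220 219 224 229 218 225 220 219 221 219 218 220 218 221 221 223 177 233
153 150 147 152 150 149 147 227 222 215 146 106 119 120 192 221 222 220 219 222 219 220 218 224 160 221
154 155 155 155 158 155 147 237 186 114  80  72  74  75 107 141 229 227 227 224 227 224 224 228 174 223
155 152 151 151 151 147 149 215 131  56  72  72  79  80  79  89 147 228 222 219 218 218 221 218 173 223
152 150 153 152 149 171 229 180  64  67  75  80  82  83  78  78 134 186 220 218 219 219 222 222 159 231
147 151 149 153 147 165 221 179  64  65  69  74  81  83  82 
[... 591 characters left out ...]
 222 225 223 221 234 229 227 223 224 224 222 221 223 224 222 223 229 126 218
144 149 150 165 222 220 220 221 221 223 222 222 221 222 223 223 223 223 221 222 227 225 224 232  39  57
145 152 148 157 223 222 221 221 220 222 223 222 222 220 221 222 223 222 224 221 223 222 223 232  52  73
146 154 239 229 228 226 223 226 226 226 224 226 227 227 227 225 227 229 227 229 227 227 226 234  54  76
144 141 227 215 217 220 216 218 219 218 220 219 221 219 221 221 223 220 219 223 221 220 220 230  56  66
142 147 234 225 222 225 223 225 223 223 221 224 223 223 222 222 223 227 222 226 226 223 226 228  63  74
136 138 181 177 174 175 177 178 177 174 171 176 176 177 178 171 176 174 177 180 174 177 149 142  68  74
```

```bash
python3 - <<'E'
from h import *
plan([((617.5,20,197),down(np.pi+TY))]);print(load()[0])
E
```

```text
call rows 2  [-0.364, -0.851, -0.308] [0.0, -0.0, -0.0]
[617.44037075  20.02890718 196.94031488]
```

send_rows(offset=[[-0.364,-0.851,-0.308],[-0.364,-0.851,-0.308],[-0.364,-0.851,-0.308],[-0.364,-0.851,-0.308]], delta_rot=[[0,0,0],[0,0,0],[0,0,0],[0,0,0]])

```text
time: 29.28
tool_pos: [616.7, 19.8, 194.6]
tcp_rot: [3.131, -0.002, -3.019]
contact_force: [0.1, 0.3, -0.4]
grip_width: 46.0
finger_force: 0.0
```

```bash
python3 look.py pin1; python3 - <<'E'
from h import *
import pickle
im=cv2.imread("pin1.png").astype(int);W=pickle.load(open("pin1.pkl","rb"))
b,g,r=im[...,0],im[...,1],im[...,2]
m=((r>90)&(g<.45*r)&(b<.45*r)).astype(np.uint8);n,l,s,ce=cv2.connectedComponentsWithStats(m)
for i in range(1,n):
    if s[i,4]>60:
        print(s[i].tolist(),ce[i].round(1))
        x,y,w,h=s[i,:4]
        if 200<ce[i][0]<310:
            for row in range(y-1,y+h+1,2): print(" ".join(f"{v:3d}" for v in r[row,x-2:x+w+2:2]))
E
```

```text
[616.7  19.8 194.6] [ 3.131e+00 -2.000e-03 -3.019e+00] [617.4  20.  196.9] 29.275
keeper_knob [483.1 157.4] 0.83 [540.3 258.8  97. ]
keeper_hole [354.3 144.9] 0.89 [558.8 115.1  57. ]
pin [255.3 173.7] 0.79 [614.7  18.9   2. ]
pin [437.2 132.3] 0.73 [524.2 253.6   2. ]
pin_stand [253.1 172.2] 0.79 [613.6  16.1   0. ]
pin_stand [430.  135.6] 0.58 [531.  243.8   0. ]
lug_hole [348.1 146.4] 0.9 [562.5 112.8  44.5]
red [243, 181, 21, 28, 418] [252.  195.7]
[242, 181, 22, 28, 475] [252.7 195. ]
 93  87 130 157 133 134 126 133 133 128 135  96  77
 87 113 152 140 129 136 127 127 118 122 136 131  91
 84 153 142 129 130 133 128 127 122 111 113 134 129
100 154 144 128 136 132 130 126 118 113 105 113 142
102 151 128 134 128 128 125 123 120 112 109 109 137
101 147 130 135 149 168 168 175 146 126  99 102 158
103 150 130 157 170 165 169 169 161 167 141 101 153
 85 141 153 165 166 167 164 162 165 163 167 102 141
 84  98 171 169 167 166 167 162 163 167 162 153  87
 86 116 170 167 171 169 168 163 165 167 156 157  87
 85  98 174 166 164 168 162 166 163 165 165 158  88
 81  83 179 170 166 160 167 161 165 162 162 146  85
 79  78 128 171 163 170 160 162 160 165 164  97  88
 72  82  79 148 170 167 165 163 161 160 112  84  85
186 185 171 165 176 166 165 163 163 146 134 140 125
```

```bash
python3 - <<'E'
from h import *
import pickle
W=pickle.load(open("pin1.pkl","rb"));H=pickle.load(open("hole1.pkl","rb"))
P=atz(W,(253.3,199.5),94,1);Q=atz(H,(254.5,196.8),57,1);print("pin",P,"hole",Q,P-Q)
R=down(np.pi+TY);setcmd([616.9,19.9,195],R.as_euler("xyz"))
plan([((P[0],P[1],105),R),((P[0],P[1],64.5),R)]);print(load()[0])
E
```

```text
pin [618.53525355  17.18040334  94.        ] hole [560.31359366 115.12478661  57.        ] [ 58.22165989 -97.94438327  37.        ]
call rows 2  [-0.011, -0.024, 0.75] [-0.0, 0.0, -0.0]
call rows 1  [0.0, -0.0, 0.338] [-0.0, 0.0, -0.0]
[618.56607036  17.20537395  64.44      ]
```

send_rows(offset=[[-0.011,-0.024,0.375],[-0.011,-0.024,0.75],[-0.011,-0.024,0.75]], delta_rot=[[0,0,0],[0,0,0],[0,0,0]])

```text
time: 29.95
tool_pos: [616.2, 18.2, 101.8]
tcp_rot: [3.13, -0.008, -3.018]
contact_force: [-0.1, -0.9, 0.4]
grip_width: 46.2
finger_force: 0.0
```

send_rows(offset=[[0,0,0.12],[0,0,0.24],[0,0,0.338],[0,0,0.338]], delta_rot=[[0,0,0],[0,0,0],[0,0,0],[0,0,0]])

```text
time: 30.45
tool_pos: [618.2, 18.0, 63.6]
tcp_rot: [3.131, -0.002, -3.018]
contact_force: [0.4, 0.7, 0.5]
grip_width: 46.0
finger_force: 0.0
```

send_rows(offset=[[0,0,0],[0,0,0],[0,0,0],[0,0,0],[0,0,0]], delta_rot=[[0,0,0],[0,0,0],[0,0,0],[0,0,0],[0,0,0]], grip=0)

```text
time: 31.08
tool_pos: [619.0, 17.8, 65.0]
tcp_rot: [3.132, 0.0, -3.018]
contact_force: [0.9, -0.7, 2.3]
grip_width: 19.0
finger_force: 30.0
```

```bash
python3 - <<'E'
from h import *
p,R=load();t=p+[-58.2,97.5,0]
plan([(p+[0,0,85],R),(t+[0,0,85],R),(t+[0,0,66],R)]);print(p,load()[0])
E
```

```text
call rows 2  [0.0, -0.0, -0.708] [0.0, 0.0, 0.0]
call rows 2  [0.381, 0.866, -0.0] [0.0, 0.0, 0.0]
call rows 1  [-0.0, 0.0, 0.158] [0.0, 0.0, 0.0]
[618.56607036  17.20537395  64.44      ] [560.34403292 114.67269748 130.44      ]
```

send_rows(offset=[[0,0,-0.2],[0,0,-0.45],[0,0,-0.708],[0,0,-0.708]], delta_rot=[[0,0,0],[0,0,0],[0,0,0],[0,0,0]])

```text
time: 31.58
tool_pos: [620.3, 17.0, 151.9]
tcp_rot: [3.133, 0.004, -3.018]
contact_force: [-0.5, 0.3, -0.9]
grip_width: 19.5
finger_force: 30.0
```

send_rows(offset=[[0.381,0.866,0],[0.381,0.866,0],[0.381,0.866,0],[0.381,0.866,0]], delta_rot=[[0,0,0],[0,0,0],[0,0,0],[0,0,0]])

```text
time: 32.08
tool_pos: [560.7, 114.4, 149.7]
tcp_rot: [3.132, -0.002, -3.018]
contact_force: [-0.3, -0.6, -0.7]
grip_width: 19.3
finger_force: 30.0
```

send_rows(offset=[[0,0,0.08],[0,0,0.158],[0,0,0.158],[0,0,0.158]], delta_rot=[[0,0,0],[0,0,0],[0,0,0],[0,0,0]])

```text
time: 32.58
tool_pos: [560.9, 114.5, 131.5]
tcp_rot: [3.132, -0.001, -3.019]
contact_force: [0.4, -0.6, -1.4]
grip_width: 19.3
finger_force: 30.0
```

```bash
python3 look.py ins1; python3 - <<'E'
import cv2
im=cv2.imread("ins1.png");c=im[130:290,170:340];cv2.imwrite("pics/ins1c.png",cv2.resize(c,None,fx=3.5,fy=3.5,interpolation=cv2.INTER_CUBIC))
E
```

```text
[560.9 114.5 131.5] [ 3.132e+00 -1.000e-03 -3.019e+00] [560.3 114.7 130.4] 32.575
keeper_knob [434.  223.5] 0.74 [544.8 255.6  97. ]
keeper_hole [257.1 207.6] 0.55 [561.2 114.8  57. ]
pin [258.5 209.3] 0.75 [581.7 119.3   2. ]
pin_stand [164.  229.4] 0.61 [618.3  19.9   0. ]
lug_hole [255.8 203.5] 0.96 [561.9 113.9  44.5]
red [239, 230, 37, 46, 1372] [256.5 255.2]
```

View pics/ins1c.png

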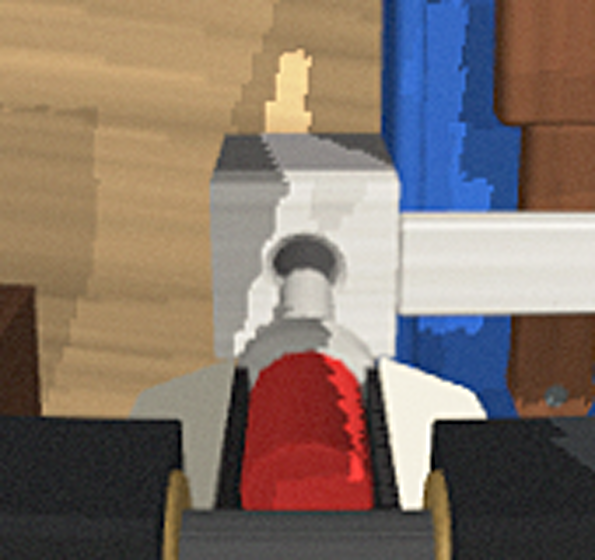

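The crop shows the pin's foot at (307,290) directly in front of the dark keeper hole at (309,260), so the sideways alignment is within about 1 mm. I'll check the fore-aft direction by projection.

```bash
python3 - <<'E'
from h import *
import pickle
W=pickle.load(open("ins1.pkl","rb"));T=W["world_from_camera"]
def pr(P):
    q=(np.array(P)-T[:3,3])@T[:3,:3];r=np.hypot(q[0],q[1]);t=math.atan2(r,q[2]);u=[W["cx"]+W["fx"]*t*q[0]/r,W["cy"]+W["fy"]*t*q[1]/r]
    return [round((u[0]-170)*3.5),round((u[1]-130)*3.5)]
x,y=560.9,114.5
print("foot top-edge tip r3",pr((x-0,y,69)),"foot edges x-+6 z72",pr((x-6,y,72)),pr((x+6,y,72)))
print("hole centre Q",pr((560.3,115.1,57)),"mouth far/near x+-10",pr((550.3,115.1,57)),pr((570.3,115.1,57)),"inner +-8",pr((552.3,115.1,55)),pr((568.3,115.1,55)))
print("collar edge near camera",pr((x-13,y,122)),pr((x-13,y-13,122)))
E
```

```text
foot top-edge tip r3 [304, 288] foot edges x-+6 z72 [307, 267] [301, 317]
hole centre Q [306, 268] mouth far/near x+-10 [312, 228] [301, 307] inner +-8 [311, 234] [302, 297]
collar edge near camera [316, 322] [241, 314]
```

send_rows(offset=[[-0.005,0.005,0.05],[-0.005,0.005,0.09],[-0.005,0.005,0.13],[-0.005,0.005,0.17],[-0.005,0.005,0.17]], delta_rot=[[0,0,0],[0,0,0],[0,0,0],[0,0,0],[0,0,0]])

```text
time: 33.5
tool_pos: [560.9, 115.6, 110.7]
tcp_rot: [3.132, -0.002, -3.018]
contact_force: [0.5, -0.2, -1.3]
grip_width: 19.1
finger_force: 30.0
```

send_rows(offset=[[0,0,0.04],[0,0,0.08],[0,0,0.12],[0,0,0.16],[0,0,0.2],[0,0,0.2]], delta_rot=[[0,0,0],[0,0,0],[0,0,0],[0,0,0],[0,0,0],[0,0,0]])

```text
time: 34.25
tool_pos: [560.9, 115.8, 86.7]
tcp_rot: [3.132, -0.002, -3.018]
contact_force: [0.5, -0.4, -0.4]
grip_width: 19.0
finger_force: 30.0
```

send_rows(offset=[[0,0,0.04],[0,0,0.08],[0,0,0.12],[0,0,0.145],[0,0,0.145]], delta_rot=[[0,0,0],[0,0,0],[0,0,0],[0,0,0],[0,0,0]])

```text
time: 34.88
tool_pos: [561.0, 116.0, 69.5]
tcp_rot: [3.132, -0.001, -3.018]
contact_force: [0.1, -0.1, -0.3]
grip_width: 19.4
finger_force: 30.0
```

send_rows(offset=[[0,0,0.01],[0,0,0.02],[0,0,0.03],[0,0,0.03]], delta_rot=[[0,0,0],[0,0,0],[0,0,0],[0,0,0]])

```text
time: 35.38
tool_pos: [561.4, 116.1, 67.8]
tcp_rot: [3.132, 0.001, -3.018]
contact_force: [-4.0, -0.8, 10.7]
grip_width: 19.4
finger_force: 30.0
```

send_rows(offset=[[0,0,0],[0,0,0],[0,0,0],[0,0,0]], delta_rot=[[0,0,0],[0,0,0],[0,0,0],[0,0,0]], grip=0.5)

```text
time: 35.88
tool_pos: [561.1, 116.1, 66.0]
tcp_rot: [3.132, -0.001, -3.018]
contact_force: [0.5, -0.4, -0.3]
grip_width: 45.5
finger_force: 0.0
```

send_rows(offset=[[0,0,-0.15],[0,0,-0.35],[0,0,-0.6],[0,0,-0.9],[0,0,-0.9]], delta_rot=[[0,0,0],[0,0,0],[0,0,0],[0,0,0],[0,0,0]])

```text
time: 36.5
tool_pos: [563.0, 115.1, 177.1]
tcp_rot: [3.132, 0.005, -3.018]
contact_force: [0.8, 0.7, 0.2]
grip_width: 46.1
finger_force: 0.0
```

```bash
python3 look.py fin; python3 - <<'E'
from h import *
import pickle
W=pickle.load(open("fin.pkl","rb"))
im=cv2.imread("fin.png").astype(int);b,g,r=im[...,0],im[...,1],im[...,2]
m=((r>150)&(g<.45*r)&(b<.45*r)).astype(np.uint8);n,l,s,ce=cv2.connectedComponentsWithStats(m)
for i in range(1,n):
    if s[i,4]>60: print(s[i].tolist(),ce[i].round(1),"at z97",atz(W,ce[i],97,1).round(1))
# width of red disc 20mm -> height
for d in finder.silhouettes("spatula","wrist"):
    if d["confidence"]>.4: print(np.round(d["box"]),round(d["confidence"],2),d["region"].sum())
optics.capture("top");T=optics.get_calibration("top")
for t,z in(("keeper_hole",57),("pin",5),("bowl",0),("oil",0),("sander",0),("spatula",16)):
    for d in finder.pinpoint(t,"top")[:9]:
        if d["confidence"]>.4: print(t,np.round(d["uv"]),round(d["confidence"],2),atz(T,d["uv"],z).round())
E
```

```text
[563.  115.1 177.1] [ 3.132  0.005 -3.018] [560.3 114.7 130.4] 36.5
keeper_knob [413.2 197.6] 0.68 [539.3 258.8  97. ]
keeper_hole [255.2 188. ] 0.9 [559.9 113.6  57. ]
pin [255.9 173.9] 0.95 [558.5 114.4   2. ]
pin_stand [174.8 212.2] 0.95 [618.1  21.3   0. ]
pin_stand [178.8  44.6] 0.6 [419.    9.9   0. ]
lug_hole [256.  186.9] 0.73 [562.2 114.7  44.5]
lug_hole [412.  177.8] 0.69 [529.7 284.9  44.5]
red [247, 182, 22, 30, 508] [257.3 196.9]
[247, 182, 22, 30, 540] [257.5 196.9] at z97 [556.2 115.   97. ]
[398. 117. 431. 239.] 0.81 2184
[300.  99. 344. 232.] 0.78 3174
[ 78. 295.  95. 312.] 0.75 301
[ 42.   0. 105.  31.] 0.74 966
[353. 100. 389. 229.] 0.71 2915
[  0.  93.  51. 220.] 0.6 2328
keeper_hole [220. 185.] 0.69 [554.  92.  57.]
bowl [390. 206.] 0.76 [ 498. -560.    0.]
oil [110. 181.] 0.75 [566. 512.   0.]
sander [243. 225.] 0.72 [410.   1.   0.]
spatula [195. 192.] 0.72 [529. 185.  16.]
spatula [350. 261.] 0.72 [ 285. -402.   16.]
spatula [276. 134.] 0.62 [ 763. -115.   16.]
spatula [285. 246.] 0.61 [ 337. -159.   16.]
spatula [167. 187.] 0.59 [545. 292.  16.]
spatula [323. 136.] 0.55 [ 760. -298.   16.]
spatula [337. 190.] 0.53 [ 549. -351.   16.]
spatula [287. 190.] 0.48 [ 546. -161.   16.]
spatula [184. 192.] 0.44 [528. 229.  16.]
```

```bash
python3 -c "
from plant import ticket
print(ticket.close_job())"
```

```text
the job is handed in; nothing more can be done
None
```

The job is handed in at about 37 s: three spatulas lie in the tray, two remain on the rack, the keeper is shut on its stop, and the pin is home with its foot measured about 5 mm above the bench; the hand-in returned no verdict.

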